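# Sort out three mixed-up watch parts on their boards

## Robot

A 6-joint arm with a two-finger parallel gripper is mounted at the origin on a cart in front of the work surface, level with it; the furniture and walls round the work are solid. World frame = base frame: x ahead of the robot, y to its left, z up, the work surface at z = 0. Lengths are in m, angles in degrees, forces in N, time in s.
With the tool pointing down it reaches from about 0.25 to 0.725 m from the base axis. Payload 9.7 kg.
Tool frame: the origin (TCP) lies at the very end of the fingers, on their centre line; the grasp point (between the pads) lies 19 mm behind it (bot.grip_depth is the distance from the TCP to the grasp point, in m); z points along the fingers, y is the direction in which the jaws open and shut (so a half turn about z gives the same grasp; the last joint's range is limited). The gripper opens to 85 mm and grips with 20 to 120 N. Pads are 22 mm wide; open, the fingers measure 114 mm over their backs; the gripper's body (76 mm by 85 mm) begins 54 mm behind the grasp point. The pads swing forward as they close: fully open they stand 13 mm farther back than shut.
Start: joints at [-76.834, 4.979, 10.078, 95.1, 0, 90], TCP at [0.125, -0.536, 0.231] pointing down, gripper open.
Joint ranges: [-179.16, 179.16], [-48.56, 103.87], [-65.8, 70.77], [-126.05, 130.52], [-82.76, 87.17], [-180, 180]. Speed limits (degrees/s): [127.2, 127.2, 147.25, 180, 180, 180].

## Interface

Orientations are given as [roll, pitch, yaw] about the fixed x, y, z axes, in that order (R = Rz(yaw) Ry(pitch) Rx(roll)).
In Python, from workcell import bot, viewer gives the robot as it stands.
- The arm moves only by the tool arm_command, never from a script. Its argument "motion" is a list of rows, each a list of 3 entries, a list of its own where there are three numbers: the opening, from 0 (shut) to 1 (fully open), then the shift along the tool's x, y, z in units of 60 mm (1.0 is 60 mm), then the turn, a rotation vector about the tool's x, y, z in units of 6 degrees (1.0 is 6 degrees). A call has 1 to 12 rows; each row shifts and turns the commanded pose from where the row before left it, along the tool's axes as they then stand; what a row does not reach is not made up. A row lasts 1/8 s, in which the tool goes at most 62.5 mm and 10.7 degrees, less where a joint would pass 70% of its speed; a pose out of reach is approached as far as the arm can. A call is refused whole if a number of a shift passes 1 or a number of a turn 1, either way. A call with a gripper value outside its range is refused whole. The fingers move at their own pace and stop on an object; "newtons" is the grip in N (left out, the last holds). Time passes only in rows, so rows that do not move let the fingers close. It gives the time, the measured TCP pose, the force and the opening at its end, in the units of the state.
- bot.get_obs(): the state, without advancing time (a new reading comes with each control period).
- viewer.camera(name): name is "scene" or "top" or "wrist"; returns the picture (420x560x3 uint8, blue, green, red); there is no depth.
- viewer.calibration(name): a dict with "fx", "fy", "cx", "cy" (pixels), "k1" (the pictures are not rectified: a ray, as slopes to the right and down, at radius r is drawn at 1 + k1 r^2 times it, then the intrinsics apply), "T" (4x4, takes a point from camera to world coordinates). Camera axes: x right, y down, z forward; pixel columns grow to the right and rows downward; lengths in m; the calibration is good to about 2 mm. A picture is of the moment at which its call begins: read the wrist's pose just before it. calibration takes no time and is no camera call; for the wrist camera it gives the pose at the moment of the call.
- bot.job_done(): hands the job in, once; it reports no verdict.
The state is a dict: "time": time; "q": joint angles; "qd": joint speeds; "joint_efforts": joint torques, N m; "ee_pos": TCP position; "tcp_rot": TCP orientation; "wrist_force": force on the tool from outside, world axes, zero at the start; "torque": the same for the moment, N m; "opening": finger opening in m.
Only numpy, scipy, OpenCV 4.12 (cv2) and the standard library are available. Lean on these libraries where they do the work, as an engineer would, in place of code of your own. Each camera call takes 0.05 s, during which the arm holds its last target.

## Task

The three watch parts lie on one another's boards. Rearrange them so that the watch lies in the middle of the square board, the steel ring in the middle of the round board and the brass disc in the middle of the six-sided board, each flat and the same way up as now. Use the empty cork mat as the parking spot, never lay one part on top of another, and leave the loupe, the tin and the tweezers where they are.

Things in the scene. Friction and masses are not known exactly. Their poses are not given: they have to be found in the camera images.
- watch_mid (a point): Steel watch case without strap, black dial facing up, lugs on one side only; 52 x 48 x 18 mm, loose, about 60 g. Starts on the round board. This point is the centre of its round body (44 mm across, 17 mm high), half-way up, 8.5 mm above its underside. Its z axis points up out of the dial; its lugs stick out along its -x axis (to 27 mm from this point). Grip it across the round body along its y axis, about 44 mm wide.
- steel_ring_mid (a point): Plain open steel case ring, lying flat; 43 mm outside diameter, 13 mm high, with a wide hole in the middle, loose, about 50 g. Starts on the six-sided board. This point is on the axis, 6.5 mm above its underside; z up. Grip it across the outside in any direction, 43 mm wide.
- brass_disc_mid (a point): Solid brass disc with dial marks on its upper face, lying flat; 31 mm diameter, 9 mm high, loose, about 20 g. Starts on the square board. This point is on the axis, 4.5 mm above its underside; z up. Grip its rim in any direction, 31 mm wide, with the fingertips close to the board.
- square_board_top (a point): Square wooden board with grey felt inlay, 96 x 96 mm, 6 mm thick. Fixed to the bench, level, top 6 mm above the bench; this point is the centre of its top face, z up.
- round_board_top (a point): Round wooden board with grey felt inlay, 104 mm diameter, 6 mm thick. Fixed to the bench, level, top 6 mm above the bench; this point is the centre of its top face, z up.
- six_sided_board_top (a point): Six-sided wooden board with grey felt inlay, 96 mm across flats, 6 mm thick. Fixed to the bench, level, top 6 mm above the bench; this point is the centre of its top face, z up.
- cork_mat_top (a point): Empty oblong cork mat, 80 mm along its x axis, 120 mm along its y axis, 6 mm thick: the parking spot. Fixed to the bench, level, top 6 mm above the bench; this point is the centre of its top face, z up.
- loupe_mid (a point): Black eye loupe standing on its rim, 35 mm across, 34 mm high, loose; a bystander. This point is its centre, 17 mm above the bench.
- tin_mid (a point): Round aluminium tin with lid, no hole, standing on the bare bench, 50 mm across, 21 mm high, loose; a bystander. This point is its centre, 10 mm above the bench.
- tweezers_mid (a point): Steel tweezers lying on the bench, 124 mm long along its y axis, 13 mm wide, 10 mm high, loose; a bystander. This point is at the middle, 5 mm above the bench.
Things that resemble listed ones, but are neither listed nor needed, are in the scene too. What is shaped like the part that bears round_board_top but orange is not meant.

How it is judged:
By the outcome, as a careful person would: the job done as asked, in the order asked, and still so for the second after the job is handed in, with the robot touching nothing.
It also fails if it takes over 112 s, if anything falls off the work surface, if the arm or the gripper's body presses on something with over 40 N, if the wrist force passes 120 N, or if a joint passes its speed limit or range.

## Working session

There is one attempt and no reset: what is moved stays moved. The work goes in short steps, Python scripts to look and compute and a tool call to move; the robot and the scene stay as the last step left them, time stands still between calls to the robot, and variables do not carry over. Pictures are saved under pics/ and viewed, and the job is handed in when it is done.

Besides the shell and the picture viewer there is one more tool, called after "Call:" as name(argument=value, ...) on one line, values as JSON. arm_command: Moves the arm, as the interface text tells. Its arguments: {"type":"object","properties":{"motion":{"type":"array"},"newtons":{"type":"number"}},"required":["motion"]}

```bash
ls; mkdir -p pics; python3 - <<'E'
from workcell import bot, viewer
import cv2
o=bot.get_obs(); print(o)
for n in("scene","top","wrist"):
    c=viewer.calibration(n); print(n,c)
    cv2.imwrite(f"pics/{n}0.png",viewer.camera(n))
E
```

```text
pics
{'time': 0.0, 'q': array([-7.68342985e+01,  5.01201696e+00,  1.00334666e+01,  9.51011259e+01,
       -3.36734521e-04,  9.00016970e+01]), 'qd': array([ 0.12268922, -0.05544641, -0.06825075,  0.10430031,  0.034284  ,
        0.03656807]), 'joint_efforts': array([-1.71438160e-04, -5.20384419e+01,  4.64808047e+01,  1.63295120e-02,
       -8.54031214e-05,  2.16636224e-06]), 'ee_pos': array([ 0.12521474, -0.5353043 ,  0.23056545]), 'tcp_rot': array([-1.79920324e+02,  3.39094097e-04,  1.31640049e+01]), 'wrist_force': array([-0.27818965,  0.186291  ,  0.05328745]), 'torque': array([-0.0181296 , -0.00708244, -0.05219561]), 'opening': 0.08581467661450692}
scene {'fx': 511.13438971487443, 'fy': 511.13438971487443, 'cx': 281.720094386642, 'cy': 208.082037380515, 'k1': 0.02965293849800438, 'T': array([[-0.85482599, -0.38591013,  0.34690906,  0.10903028],
       [-0.5186363 ,  0.61348386, -0.59552829,  0.67024367],
       [ 0.01699729, -0.68899269, -0.72456895,  0.90229803],
       [ 0.        ,  0.        ,  0.        ,  1.        ]])}
top {'fx': 447.40567295221416, 'fy': 447.40567295221416, 'cx': 280.81053057109165, 'cy': 218.19871450286183, 'k1': -0.004356437114339233, 'T': array([[-0.02556344, -0.98710731,  0.15800528,  0.32823731],
       [-0.99944672,  0.02860064,  0.01697795, -0.0353634 ],
       [-0.02127811, -0.15748385, -0.9872923 ,  1.18545502],
       [ 0.        ,  0.        ,  0.        ,  1.        ]])}
wrist {'fx': 354.7168461794604, 'fy': 354.7168461794604, 'cx': 280.4178261613477, 'cy': 212.21718038014404, 'k1': -0.07642721745588688, 'T': array([[ 2.27897319e-01, -9.28280357e-01, -2.93867983e-01,
         1.99871851e-01],
       [-9.73685171e-01, -2.17277381e-01, -6.87584771e-02,
        -5.19086445e-01],
       [-2.37218684e-05,  3.01804769e-01, -9.53369750e-01,
         3.72655528e-01],
       [ 0.00000000e+00,  0.00000000e+00,  0.00000000e+00,
         1.00000000e+00]])}
```

View pics/top0.png

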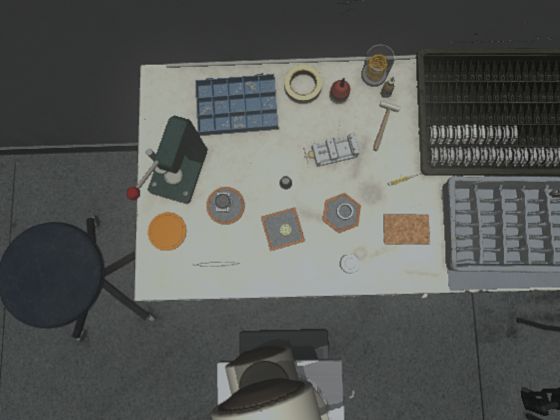

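View pics/scene0.png

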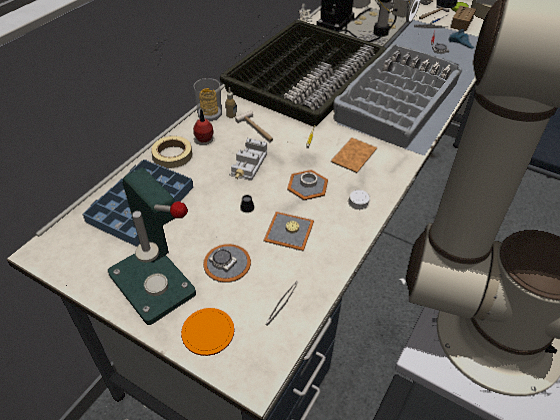

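View pics/wrist0.png

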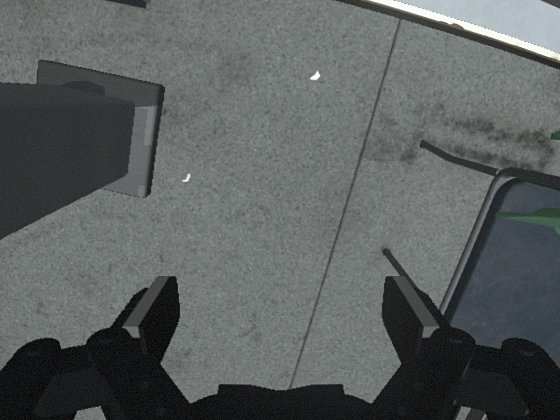

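```bash
cat > h.py <<'E'
import numpy as np, cv2
from scipy.spatial.transform import Rotation as R
from workcell import bot, viewer
def K(c): return np.array([[c['fx'],0,c['cx']],[0,c['fy'],c['cy']],[0,0,1.]])
def ray(c,uv):
    # distortion: d = s(1+k1 r^2) ; cv2 inverse
    p=cv2.undistortPoints(np.array(uv,float).reshape(-1,1,2),K(c),np.array([c['k1'],0,0,0.])).reshape(-1,2)
    d=np.c_[p,np.ones(len(p))]@c['T'][:3,:3].T
    return c['T'][:3,3],d
def cast(c,uv,z):
    o,d=ray(c,uv); return o+d*((z-o[2])/d[:,2])[:,None]
def proj(c,P):
    P=np.asarray(P,float).reshape(-1,3); Ti=np.linalg.inv(c['T'])
    return cv2.projectPoints(P,cv2.Rodrigues(Ti[:3,:3])[0],Ti[:3,3],K(c),np.array([c['k1'],0,0,0.]))[0].reshape(-1,2)
E
python3 - <<'E'
from h import *
im=cv2.imread('pics/top0.png'); cv2.imwrite('pics/top0z.png',cv2.resize(im[165:285,180:440],None,fx=3,fy=3,interpolation=cv2.INTER_CUBIC))
im=cv2.imread('pics/scene0.png'); cv2.imwrite('pics/scene0z.png',cv2.resize(im[130:330,180:400],None,fx=3,fy=3,interpolation=cv2.INTER_CUBIC))
c=viewer.calibration('top')
for n,uv in dict(round=(225,205),square=(283,229),hex=(342,212),cork=(406,229),tin=(349,263),loupe=(285,183),orange=(167,231),tw=(216,264)).items():print(n,cast(c,[uv],0.006)[0].round(3))
E
```

```text
round [0.557 0.134 0.006]
square [ 0.488 -0.02   0.006]
hex [ 0.529 -0.179  0.006]
cork [ 0.478 -0.345  0.006]
tin [ 0.393 -0.191  0.006]
loupe [ 0.613 -0.029  0.006]
orange [0.491 0.29  0.006]
tw [0.4   0.159 0.006]
```

View pics/top0z.png

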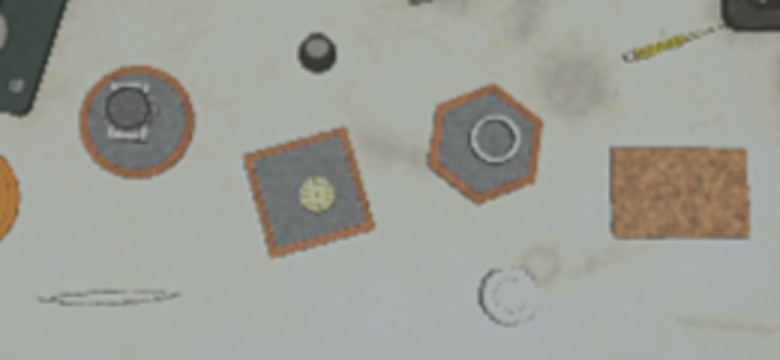

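View pics/scene0z.png

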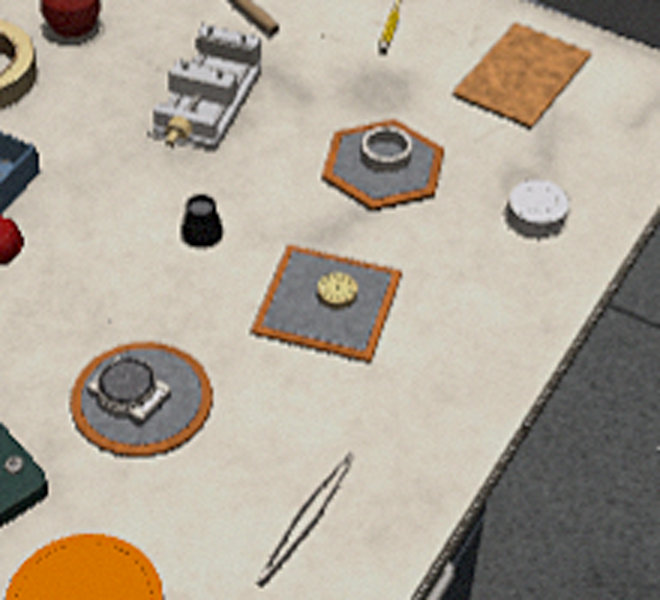

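```bash
cat > m.py <<'E'
from h import *
def comps(im,name,tag,zp=0.006):
    c=viewer.calibration(name)
    hsv=cv2.cvtColor(im,cv2.COLOR_BGR2HSV)
    m=cv2.inRange(hsv,(3,90,50),(18,255,255))
    m=cv2.morphologyEx(m,cv2.MORPH_CLOSE,np.ones((3,3)))
    cn,_=cv2.findContours(m,cv2.RETR_EXTERNAL,cv2.CHAIN_APPROX_NONE)
    out=[]
    for k in cn:
        k=cv2.convexHull(k)
        if cv2.contourArea(k)<800: continue
        W=cast(c,k.reshape(-1,2),zp)[:,:2]
        W32=(W*1000).astype(np.float32).reshape(-1,1,2)
        M=cv2.moments(W32); ce=(M['m10']/M['m00'],M['m01']/M['m00'])
        r=cv2.minAreaRect(W32)
        out.append((ce,r)); print(tag,'centroid',np.round(ce,1),'rect',np.round(r[0],1),np.round(r[1],1),round(r[2],1))
E
python3 - <<'E'
from m import *
for n in('top','scene'): comps(cv2.imread(f'pics/{n}0.png'),n,n)
E
```

```text
top centroid [ 478.8 -345.5] rect [ 478.6 -345.7] [116.6  74.8] 88.3
top centroid [491.9 290.9] rect [492.7 291.4] [100.3  99.5] 0.5
top centroid [489.1 -18.7] rect [489.2 -18.7] [93.  93.2] 14.4
top centroid [ 528.1 -177. ] rect [ 528.1 -177.3] [105.7  93.6] 50.1
top centroid [557.3 133.8] rect [557.6 134.2] [97.3 98.8] 89.3
scene centroid [490.  294.4] rect [490.2 295. ] [101.4 103.6] 35.1
scene centroid [555.8 137.2] rect [555.8 137.2] [102.4 101.6] 31.9
scene centroid [487.7 -15.1] rect [487.9 -15.2] [95.4 96.2] 14.1
scene centroid [ 527.1 -173.6] rect [ 527.  -173.2] [ 95.8 109.2] 20.0
scene centroid [ 477.9 -342.4] rect [ 477.9 -342.1] [121.2  79.6] 88.0
```

Call:
arm_command(motion=[[1,[0,0,0],[0,0,1]],[1,[0,0,0],[0,0,1]],[1,[0.3,-0.5,0],[0,0,0.19]],[1,[0.5,-0.8,0],[0,0,0]],[1,[0.5,-0.8,0],[0,0,0]],[1,[0.5,-0.8,0],[0,0,0]],[1,[0.5,-0.8,0],[0,0,0]],[1,[0.5,-0.8,0],[0,0,0]],[1,[0.5,-0.8,0],[0,0,0]],[1,[0.5,-0.8,0],[0,0,0]],[1,[0.5,-0.8,0],[0,0,0]],[1,[0.5,-0.8,0],[0,0,0]]])

```text
time: 1.65
ee_pos: [0.4131, -0.0712, 0.2313]
tcp_rot: [180.0, -0.0, 0.0]
wrist_force: [1.4, -1.4, 0.1]
opening: 0.0853
```

Call:
arm_command(motion=[[1,[0.5,-0.8,0],[0,0,0]],[1,[0.5,-0.1,0],[0,0,0]],[1,[0,0,0],[0,0,0]],[1,[0,0,0],[0,0,0]]])

```text
time: 2.15
ee_pos: [0.4719, -0.0193, 0.2311]
tcp_rot: [180.0, 0.1, 0.0]
wrist_force: [1.3, -0.9, -0.1]
opening: 0.0855
```

```bash
python3 - <<'E'
from m import *
o=bot.get_obs();print(o['time'],o['ee_pos'],o['tcp_rot'],o['wrist_force'])
c=viewer.calibration('wrist'); im=viewer.camera('wrist'); cv2.imwrite('pics/w1.png',im)
comps(im,'wrist','w')
print(proj(c,[o['ee_pos']]))
E
```

```text
2.15 [ 0.47185388 -0.01927804  0.23109355] [1.79999587e+02 5.53944129e-02 1.19578131e-02] [ 1.34108477 -0.86553747 -0.09615927]
w centroid [ 478.3 -308. ] rect [ 481.3 -312.5] [53.7 78.9] 88.5
w centroid [488.1 265.7] rect [486.7 262.1] [ 49.9 102.9] 77.1
w centroid [490.5 -19.2] rect [490.5 -19.2] [94.4 94.5] 14.3
w centroid [ 529.1 -177.5] rect [ 529.  -177.2] [ 95.3 109.2] 19.1
w centroid [558.2 132.5] rect [558.  132.6] [101.9 101. ] 88.0
[[277.43752405 279.70978064]]
```

View pics/w1.png

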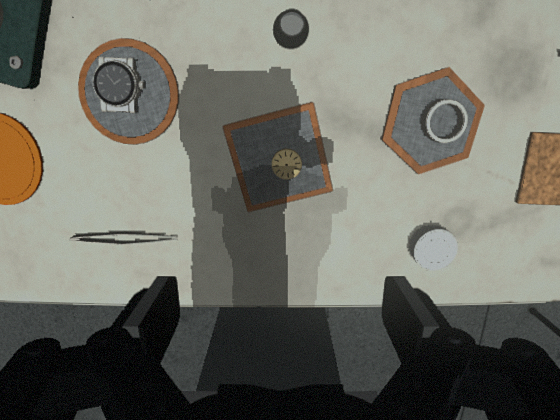

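```bash
python3 - <<'E'
from m import *
im=cv2.imread('pics/w1.png')
a=cv2.resize(im[35:150,70:185],None,fx=4,fy=4,interpolation=cv2.INTER_CUBIC);b=cv2.resize(im[60:175,380:495],None,fx=4,fy=4,interpolation=cv2.INTER_CUBIC)
cv2.imwrite('pics/w1z.png',cv2.resize(np.hstack([a,b]),(800,400)))
c=viewer.calibration('wrist')
print('disc top',cast(c,[(286.5,164.5)],.015))
print('ring',cast(c,[(446.5,121)],.019),'watch',cast(c,[(116.,82.5)],.023))
hsv=cv2.cvtColor(im,cv2.COLOR_BGR2HSV)
m=cv2.inRange(hsv,(18,70,60),(40,255,255)); m[:,:250]=0;m[:,330:]=0;m[:140]=0;m[195:]=0
p=cv2.findNonZero(m); h=cv2.convexHull(p); M=cv2.moments(h);uv=(M['m10']/M['m00'],M['m01']/M['m00']);print(uv,cv2.boundingRect(p),cast(c,[uv],.013))
E
```

```text
disc top [[ 0.48590349 -0.02727954  0.015     ]]
ring [[ 0.53089955 -0.18556209  0.019     ]] watch [[0.56711634 0.13542028 0.023     ]]
(293.0447885447885, 161.8931068931069) (272, 149, 53, 30) [[ 0.48824169 -0.03398877  0.013     ]]
```

View pics/w1z.png

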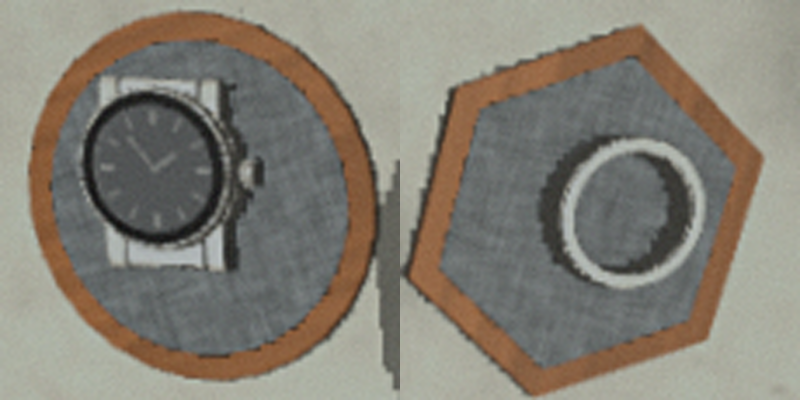

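Call:
arm_command(motion=[[1,[0.24,0.13,0.7],[0,0,0]],[0.7,[0,0,0.8],[0,0,0]],[0.5,[0,0,0.7],[0,0,0]],[0.5,[0,0,0],[0,0,0]],[0.5,[0,0,0],[0,0,0]],[0.5,[0,0,0],[0,0,0]]])

```text
time: 2.95
ee_pos: [0.4879, -0.027, 0.1016]
tcp_rot: [180.0, -0.2, 0.0]
wrist_force: [-0.4, 0.3, 0.7]
opening: 0.0427
```

```bash
python3 - <<'E'
from m import *
o=bot.get_obs();print(o['time'],o['ee_pos'],o['tcp_rot'],o['wrist_force'],o['opening'])
c=viewer.calibration('wrist'); im=viewer.camera('wrist'); cv2.imwrite('pics/w2.png',im)
comps(im,'wrist','w')
print(proj(c,[o['ee_pos']]), proj(c,[.486,-.0273,.015]))
E
```

```text
2.95 [ 0.48786091 -0.02704236  0.10161754] [ 1.79988990e+02 -1.91122840e-01  9.51589848e-03] [-0.42193254  0.3045649   0.66875419] 0.04274673564629585
w centroid [491.3 -19.2] rect [490.9 -19. ] [94.4 94.1] 14.5
w centroid [ 529.1 -176. ] rect [ 528.5 -174.1] [ 95.5 104.2] 19.2
w centroid [556.9 126. ] rect [556.1 122.3] [ 82.9 101.8] 78.7
[[277.45334263 279.71063139]] [[278.67085899 221.28214113]]
```

View pics/w2.png

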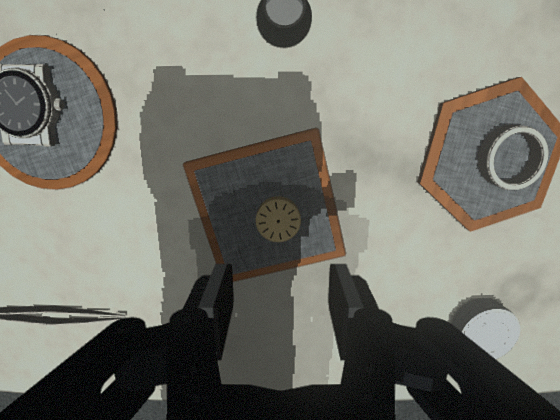

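Call:
arm_command(motion=[[0.5,[-0.02,-0.02,0.5],[0,0,0]],[0.5,[0,0,0.5],[0,0,0]],[0.5,[0,0,0.5],[0,0,0]],[0.5,[0,0,0],[0,0,0]],[0.5,[0,0,0],[0,0,0]]], newtons=25)

```text
time: 3.62
ee_pos: [0.4866, -0.0257, 0.011]
tcp_rot: [180.0, -0.1, 0.0]
wrist_force: [-0.2, -0.5, 0.5]
opening: 0.0425
```

```bash
python3 - <<'E'
from m import *
o=bot.get_obs();print(o['time'],o['ee_pos'],o['tcp_rot'],o['wrist_force'],o['opening'])
c=viewer.calibration('wrist'); im=viewer.camera('wrist'); cv2.imwrite('pics/w3.png',cv2.resize(im[180:330,180:380],None,fx=4,fy=4))
comps(im,'wrist','w')
print(proj(c,[o['ee_pos']]), proj(c,[.486,-.0273,.015]))
E
```

```text
3.625 [ 0.48655662 -0.02565361  0.01100518] [ 1.79993496e+02 -1.07638038e-01  2.91492631e-02] [-0.16502943 -0.45136849  0.52863938] 0.04245986438974927
w centroid [446.9 -24.9] rect [446.8 -24.2] [ 5.6 61.1] 14.2
w centroid [504.4 -17.6] rect [500.1 -16.7] [76.4 94.1] 14.2
w centroid [ 522.6 -143.1] rect [ 518.8 -139.3] [95.4 31.7] 13.6
w centroid [549.7  89. ] rect [549.4  87.6] [14.2 69.4] 78.0
[[277.44922613 279.72248872]] [[281.15106267 285.22512772]]
```

View pics/w3.png

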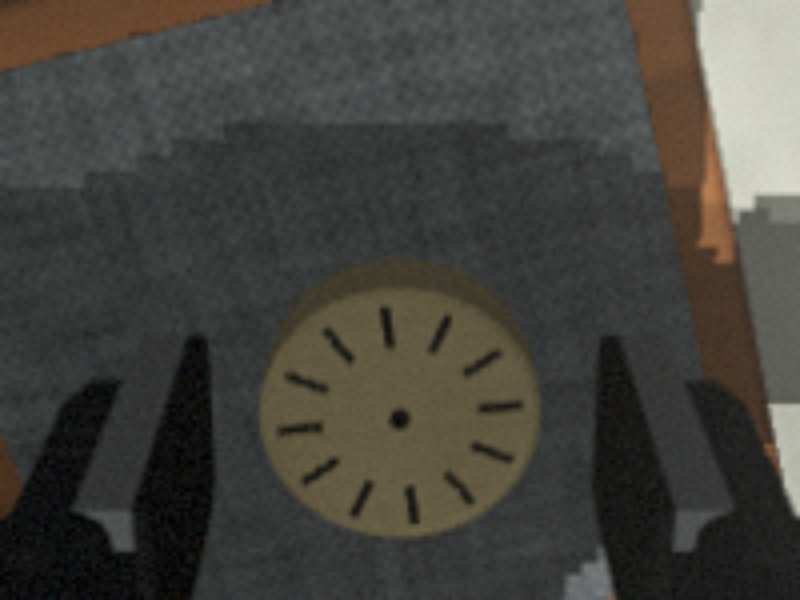

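Call:
arm_command(motion=[[0.5,[0,0,0.04],[0,0,0]],[0.4,[0,0,0],[0,0,0]],[0.3,[0,0,0],[0,0,0]],[0.2,[0,0,0],[0,0,0]],[0.2,[0,0,0],[0,0,0]],[0.2,[0,0,0],[0,0,0]]], newtons=25)

```text
time: 4.42
ee_pos: [0.4859, -0.0257, 0.0074]
tcp_rot: [180.0, -0.0, 0.0]
wrist_force: [-1.3, -0.4, 6.2]
opening: 0.0299
```

```bash
python3 - <<'E'
from m import *
o=bot.get_obs();print(o['time'],o['ee_pos'],o['tcp_rot'],o['wrist_force'],o['opening'])
c=viewer.calibration('wrist'); im=viewer.camera('wrist'); cv2.imwrite('pics/w4.png',cv2.resize(im[180:330,180:380],None,fx=4,fy=4))
E
```

```text
4.425 [ 0.48587792 -0.02566397  0.00743891] [ 1.79995120e+02 -3.86359972e-02  2.32019852e-02] [-1.32448288 -0.38240077  6.22090561] 0.029850908719161504
```

View pics/w4.png

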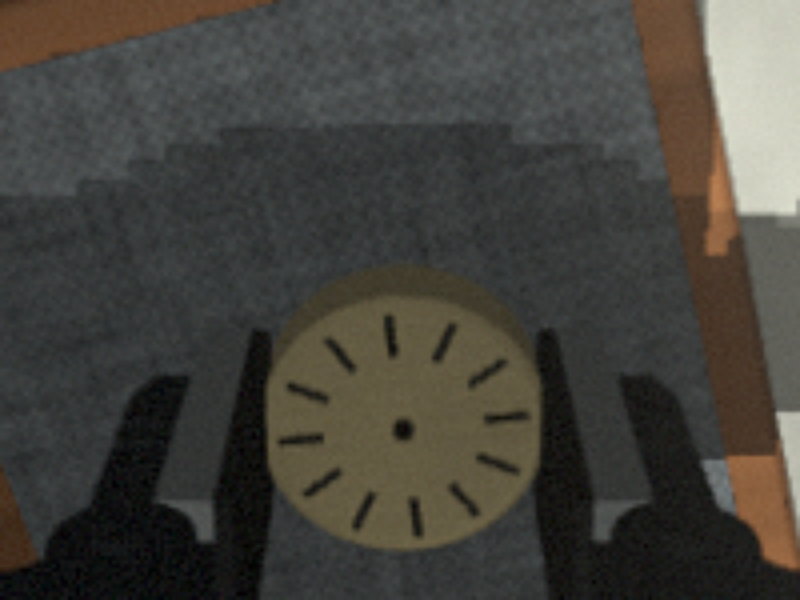

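Call:
arm_command(motion=[[0.2,[0,0,-0.1],[0,0,0]],[0.2,[0,0,-0.5],[0,0,0]],[0.2,[0,0,-0.5],[0,0,0]],[0.2,[-0.13,0.3,-0.2],[0,0,0]],[0.2,[0,0.9,0],[0,0,0]],[0.2,[0,0.9,0],[0,0,0]],[0.2,[0,0.9,0],[0,0,0]],[0.2,[0,0.9,0],[0,0,0]],[0.2,[0,0.9,0],[0,0,0]],[0.2,[0,0.5,0],[0,0,0]],[0.2,[0,0,0],[0,0,0]],[0.2,[0,0,0],[0,0,0]]])

```text
time: 5.98
ee_pos: [0.4779, -0.343, 0.0848]
tcp_rot: [-180.0, 0.0, 0.0]
wrist_force: [0.1, 0.5, -0.4]
opening: 0.0292
```

```bash
python3 - <<'E'
from m import *
o=bot.get_obs();print(o['time'],o['ee_pos'],o['tcp_rot'],o['wrist_force'],o['opening'])
c=viewer.calibration('wrist'); im=viewer.camera('wrist'); cv2.imwrite('pics/w5.png',im)
comps(im,'wrist','w')
E
```

```text
5.975 [ 0.47785429 -0.34301627  0.08476199] [-1.79963595e+02  2.62436363e-02  2.49788031e-02] [ 0.10002048  0.49876293 -0.35899249] 0.02920969917579187
w centroid [ 480.9 -346.8] rect [ 480.8 -346.8] [117.9  79.3] 88.1
w centroid [ 526.9 -191.1] rect [ 525.9 -194.5] [ 67.6 108.7] 77.8
```

View pics/w5.png

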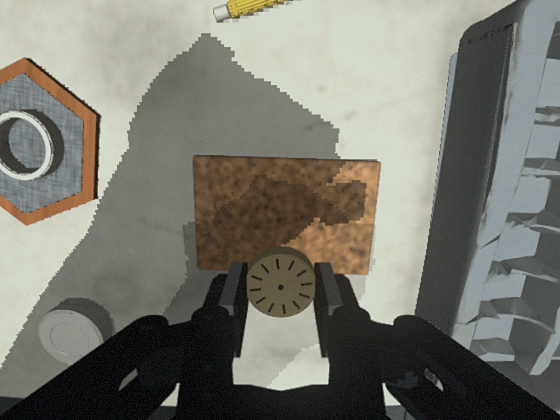

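Call:
arm_command(motion=[[0.2,[0.05,0.04,0.5],[0,0,0]],[0.2,[0,0,0.5],[0,0,0]],[0.2,[0,0,0.2],[0,0,0]],[0.2,[0,0,0.08],[0,0,0]],[0.2,[0,0,0],[0,0,0]],[0.35,[0,0,0],[0,0,0]],[0.5,[0,0,0],[0,0,0]],[0.5,[0,0,-0.1],[0,0,0]],[0.6,[0,0,-0.8],[0,0,0]],[1,[0,0,-1],[0,0,0]],[1,[0,0,0],[0,0,0]]])

```text
time: 7.4
ee_pos: [0.483, -0.3475, 0.1283]
tcp_rot: [179.7, -0.4, 0.0]
wrist_force: [0.9, -0.2, -1.2]
opening: 0.0842
```

```bash
python3 - <<'E'
from m import *
o=bot.get_obs();print(o['time'],o['ee_pos'],o['tcp_rot'],o['wrist_force'],o['opening'])
c=viewer.calibration('wrist'); im=viewer.camera('wrist'); cv2.imwrite('pics/w6.png',im)
comps(im,'wrist','w')
E
```

```text
7.4 [ 0.48300324 -0.34750394  0.12826097] [ 1.79698651e+02 -4.21309716e-01  2.47754546e-02] [ 0.87726497 -0.18397689 -1.24345575] 0.08416650621666016
w centroid [ 480.5 -346. ] rect [ 480.5 -346. ] [116.7  77.7] 88.2
w centroid [ 528.1 -180.2] rect [ 528.1 -180.7] [ 94.2 107.8] 78.0
```

View pics/w6.png

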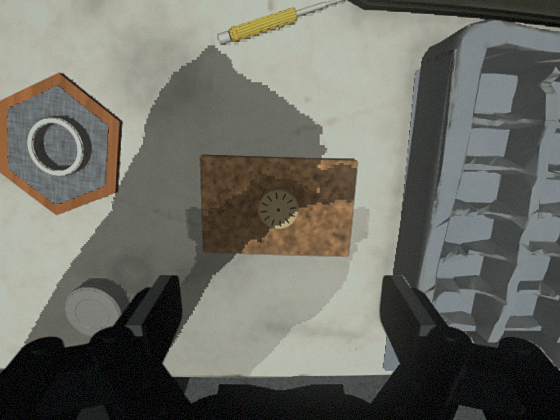

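Call:
arm_command(motion=[[0.8,[0.1,-0.9,-0.2],[0,0,0]],[0.8,[0.1,-0.9,-0.2],[0,0,0]],[0.8,[0.2,-0.9,0],[0,0,0]],[0.8,[0.2,-0.9,0],[0,0,0]],[0.8,[0.1,-0.9,0],[0,0,0]],[0.8,[0.1,-0.9,0],[0,0,0]],[0.8,[0,-0.9,0],[0,0,0]],[0.8,[0,0,0],[0,0,0]],[0.8,[0,0,0],[0,0,0]]])

```text
time: 8.57
ee_pos: [0.5289, 0.0156, 0.1454]
tcp_rot: [-179.3, 0.1, 1.4]
wrist_force: [-0.4, -0.7, 1.1]
opening: 0.0677
```

```bash
python3 - <<'E'
from m import *
o=bot.get_obs();print(o['time'],o['ee_pos'],o['tcp_rot'],o['wrist_force'],o['opening'])
c=viewer.calibration('wrist'); im=viewer.camera('wrist'); cv2.imwrite('pics/w7.png',im)
comps(im,'wrist','w')
t=viewer.calibration('top'); 
im=cv2.imread('pics/top0.png'); cv2.imwrite('pics/pressT.png',cv2.resize(im[105:215,120:240],None,fx=5,fy=5))
im=cv2.imread('pics/scene0.png'); cv2.imwrite('pics/pressS.png',cv2.resize(im[155:335,80:230],None,fx=3.3,fy=3.3))
E
```

```text
8.575 [0.52887967 0.01555882 0.14539437] [-1.79330007e+02  7.12707335e-02  1.37381184e+00] [-0.40819945 -0.69725055  1.0709431 ] 0.06773665858083122
w centroid [487.4 255.7] rect [486.2 253.1] [32.7 95.3] 76.6
w centroid [491.6 -18.3] rect [491.2 -18.9] [94.8 94.3] 14.4
w centroid [ 529.3 -176.7] rect [ 528.5 -174.1] [ 96.2 102.6] 19.5
w centroid [558.8 132.4] rect [558.8 132.7] [101.8 102. ] 8.8
```

View pics/w7.png

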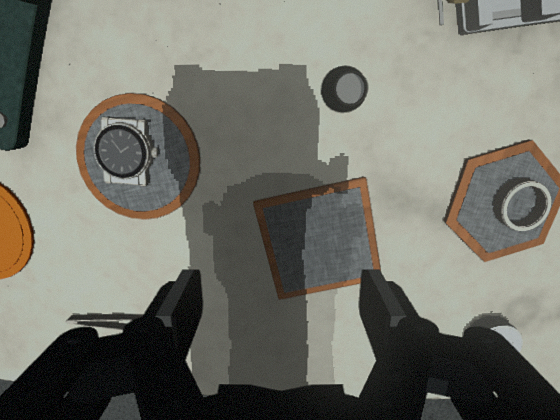

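View pics/pressT.png

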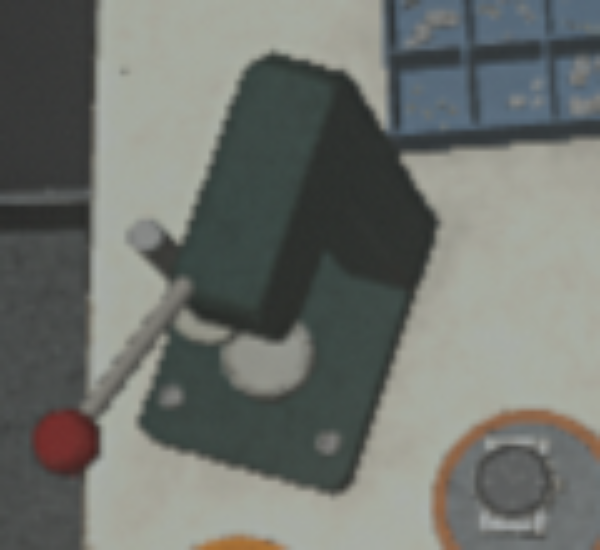

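View pics/pressS.png

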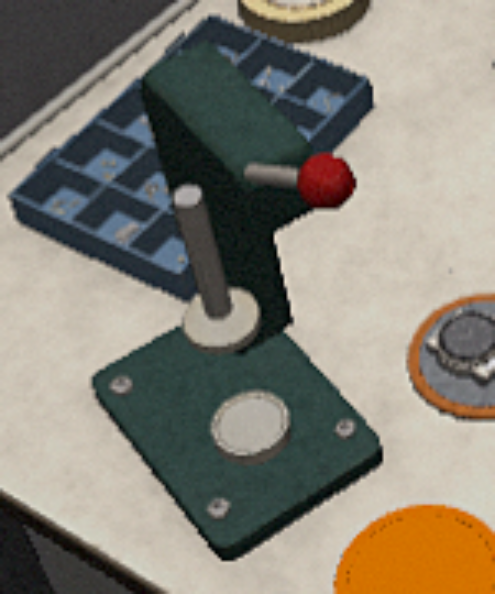

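Call:
arm_command(motion=[[0.8,[0.3,-0.8,0.1],[0,0,0]],[0.8,[0.2,-0.8,0.1],[0,0,0]],[0.8,[0,-0.3,0.4],[0,0,0]],[0.8,[0,0,0],[0,0,0]],[0.8,[0,0,0],[0,0,0]],[0.8,[0,0,0],[0,0,0]]])

```text
time: 9.38
ee_pos: [0.5581, 0.0767, 0.114]
tcp_rot: [-176.9, -0.0, 6.3]
wrist_force: [0.7, -0.5, 0.4]
opening: 0.0683
```

```bash
python3 - <<'E'
from m import *
o=bot.get_obs();print(o['time'],o['ee_pos'],o['tcp_rot'],o['wrist_force'],o['opening'])
c=viewer.calibration('wrist'); im=viewer.camera('wrist'); cv2.imwrite('pics/w8.png',im)
comps(im,'wrist','w')
cv2.imwrite('pics/w8z.png',cv2.resize(im[150:290,200:360],None,fx=4,fy=4,interpolation=cv2.INTER_CUBIC))
E
```

```text
9.375 [0.55812183 0.07674362 0.11399553] [-1.76936049e+02 -2.98676745e-02  6.33638742e+00] [ 0.71748225 -0.54323076  0.44975746] 0.06830944140123174
w centroid [493.  -16.4] rect [491.7 -17.8] [95.4 94.2] 14.4
w centroid [ 516.1 -141.2] rect [ 513.4 -137.9] [89.9 26.3] 21.5
w centroid [492.9 279.5] rect [491.8 275.6] [ 76.9 103.5] 80.9
w centroid [558.9 133.3] rect [559.  133.4] [101.4 101.5] 8.0
```

View pics/w8.png

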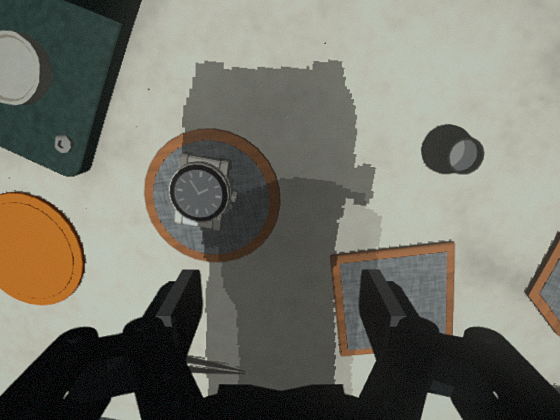

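View pics/w8z.png

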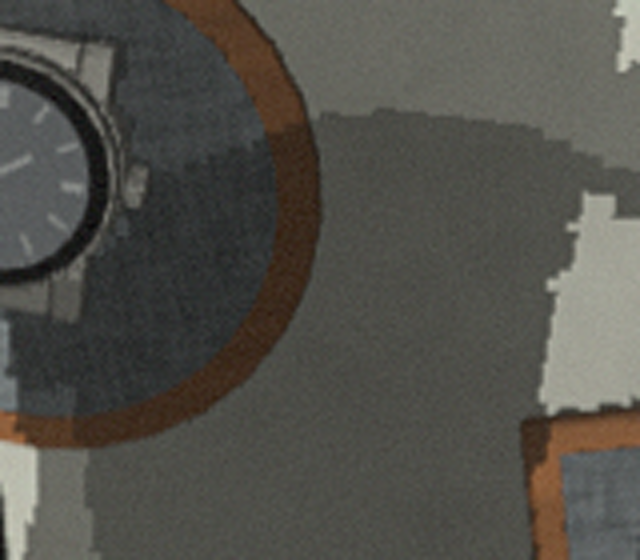

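```bash
python3 - <<'E'
from m import *
o=bot.get_obs();print(o['time'],o['q'].round(2),o['qd'].round(2), o['joint_efforts'].round(2))
E
```

```text
9.425 [  6.28   6.02  -1.81  82.14   3.06 179.94] [ 0.01  0.01 -0.33 -0.11  0.01 -0.01] [ 7.000e-02 -5.341e+01  4.685e+01  1.000e-02  1.700e-01  0.000e+00]
```

Call:
arm_command(motion=[[0.8,[0,0,-0.4],[0,0,-1]],[0.8,[0,0,-0.4],[0,0,-1]],[0.8,[0,0,0],[-0.51,0,0]],[0.8,[0,0,0],[0,0,-1]],[0.8,[0,0,0],[0,0,-1]],[0.8,[0,0,0],[0,0,-1]],[0.8,[0,0,0],[0,0,-1]],[0.8,[0,0,0],[0,0,-1]],[0.8,[0,0,0],[0,0,-1]],[0.8,[0,0,0],[0,0,-1]],[0.8,[0,0,0],[0,0,-1]],[0.8,[0,0,0],[0,0,-1]]])

```text
time: 10.92
ee_pos: [0.5582, 0.0743, 0.1616]
tcp_rot: [179.4, -0.3, 72.5]
wrist_force: [-0.6, -0.6, 0.6]
opening: 0.0686
```

Call:
arm_command(motion=[[0.8,[0,0,0],[0,0,-1]],[0.8,[0,0,0],[0,0,-1]],[0.8,[0,0,0],[0,0,-1]],[0.8,[0,0,0],[0,0,-1]],[0.8,[0,0,0],[0,0,-1]],[0.8,[0,0,0],[0,0,-1]],[0.8,[0,0,0],[0,0,-1]],[0.8,[0,0,0],[0,0,-1]],[0.8,[0,0,0],[0,0,-1]],[0.8,[0,0,0],[0,0,-1]],[0.8,[0,0,0],[0,0,-1]],[0.8,[0,0,0],[0,0,-1]]])

```text
time: 12.42
ee_pos: [0.5582, 0.0743, 0.1616]
tcp_rot: [179.5, 0.4, 144.5]
wrist_force: [-0.3, -0.6, -0.6]
opening: 0.0683
```

Call:
arm_command(motion=[[0.8,[0,0,0],[0,0,-1]],[0.8,[0,0,0],[0,0,-1]],[0.8,[0,0,0],[0,0,-1]],[0.8,[0,0,0],[0,0,-1]],[0.8,[0,0,0],[0,0,-1]],[0.8,[0,0,0],[0,0,0]],[0.8,[0,0,0],[0,0,0]]])

```text
time: 13.3
ee_pos: [0.5581, 0.0744, 0.1612]
tcp_rot: [179.8, 0.6, 174.2]
wrist_force: [0.1, -0.3, 0.9]
opening: 0.0682
```

```bash
python3 - <<'E'
from m import *
o=bot.get_obs();print(o['time'],o['q'].round(2),o['ee_pos'],o['tcp_rot'])
E
```

```text
13.3 [7.560e+00 5.260e+00 2.620e+00 8.674e+01 6.000e-02 1.335e+01] [0.55814106 0.07438959 0.16120291] [179.79589693   0.58625299 174.20838188]
```

```bash
cat >> m.py <<'E'
def delta(p,rpy):
    o=bot.get_obs(); Rc=R.from_euler('xyz',o['tcp_rot'],degrees=True); Rd=R.from_euler('xyz',rpy,degrees=True)
    print('shift cur axes',(Rc.inv().apply(np.array(p)-o['ee_pos'])/.06).round(3),'shift des axes',(Rd.inv().apply(np.array(p)-o['ee_pos'])/.06).round(3),'turn',(np.degrees((Rc.inv()*Rd).as_rotvec())/6).round(3))
E
python3 - <<'E'
from m import *
delta([.567,.136,.12],[180,0,180])
E
```

```text
shift cur axes [-0.036  1.034  0.691] shift des axes [-0.148  1.027  0.687] turn [ 0.029  0.099 -0.965]
```

Call:
arm_command(motion=[[0.8,[0,0,0],[0.03,0.1,-0.96]],[0.8,[-0.1,0.5,0.2],[0,0,0]],[0.8,[-0.05,0.53,0.49],[0,0,0]],[0.8,[0,0,0],[0,0,0]],[0.8,[0,0,0],[0,0,0]],[0.8,[0,0,0],[0,0,0]]])

```text
time: 14.05
ee_pos: [0.5674, 0.1357, 0.1206]
tcp_rot: [180.0, 0.1, -180.0]
wrist_force: [0.1, 0.3, 0.6]
opening: 0.0682
```

```bash
python3 - <<'E'
from m import *
o=bot.get_obs();print(o['time'],o['ee_pos'],o['tcp_rot'],o['wrist_force'],o['opening'])
c=viewer.calibration('wrist'); im=viewer.camera('wrist'); cv2.imwrite('pics/w9.png',im)
comps(im,'wrist','w')
cv2.imwrite('pics/w9z.png',cv2.resize(im[130:290,180:380],None,fx=4,fy=3.75*4/3.75,interpolation=cv2.INTER_CUBIC)[:600])
E
```

```text
14.05 [0.56736578 0.13570366 0.12063897] [ 1.79995375e+02  5.94628807e-02 -1.79958170e+02] [0.11961322 0.32791878 0.57758641] 0.06820959133332906
w centroid [557.4 133.9] rect [557.4 134. ] [101.5 101.6] 82.3
w centroid [492.2 289.3] rect [492.6 288.1] [102.5 100.4] 11.2
w centroid [490.3 -16.8] rect [490.  -17.6] [94.4 96.1] 14.4
```

View pics/w9.png

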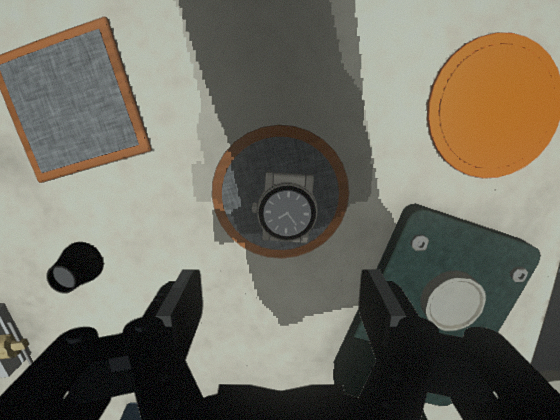

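View pics/w9z.png

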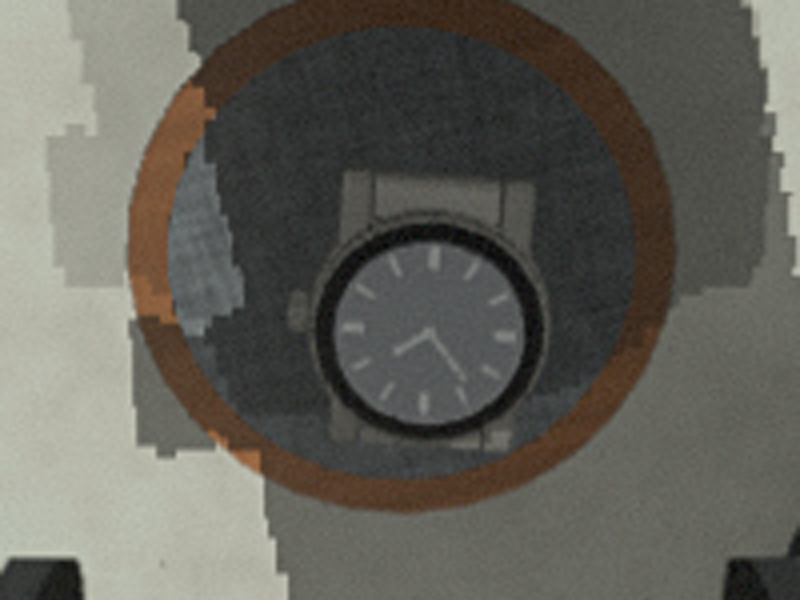

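```bash
python3 - <<'E'
from m import *
c=viewer.calibration('wrist');o=bot.get_obs()
w=cast(c,[(287.2,212.8)],.0235)[0]; print(w, o['ee_pos'])
w[1]-=.0012
delta([w[0],w[1],.05],[180,0,176.6])
# 3-9 line direction in world
a=cast(c,[(180+353/4,130+328/4),(180+505/4,130+337/4),(180+433/4,130+260/4),(180+424/4,130+404/4)],.0225)
for d in(a[1]-a[0],a[2]-a[3]): print(np.degrees(np.arctan2(d[1],d[0])))
E
```

```text
[0.56585028 0.13909653 0.0235    ] [0.56736144 0.13574482 0.12058999]
shift cur axes [0.026 0.036 1.176] shift des axes [0.027 0.034 1.176] turn [0.002 0.01  0.574]
86.51473748430358
176.97210739289017
```

Call:
arm_command(motion=[[0.8,[0.03,0.01,0.4],[0,0,0.57]],[0.8,[0,0,0.6],[0,0,0]],[0.8,[0,0,0.5],[0,0,0]],[0.8,[0,0,0],[0,0,0]],[0.8,[0,0,0],[0,0,0]]])

```text
time: 14.72
ee_pos: [0.5658, 0.1368, 0.0312]
tcp_rot: [180.0, 0.1, 176.7]
wrist_force: [1.1, 0.7, -0.4]
opening: 0.0682
```

```bash
python3 - <<'E'
from m import *
o=bot.get_obs();print(o['time'],o['ee_pos'],o['tcp_rot'],o['wrist_force'],o['opening'])
im=viewer.camera('wrist'); cv2.imwrite('pics/w10.png',cv2.resize(im[180:340,180:380],None,fx=3.75,fy=3.75))
E
```

```text
14.725 [0.56584158 0.1368022  0.03121178] [1.79980605e+02 7.33144967e-02 1.76665717e+02] [ 1.07914783  0.72272201 -0.38292004] 0.06818774513285712
```

View pics/w10.png

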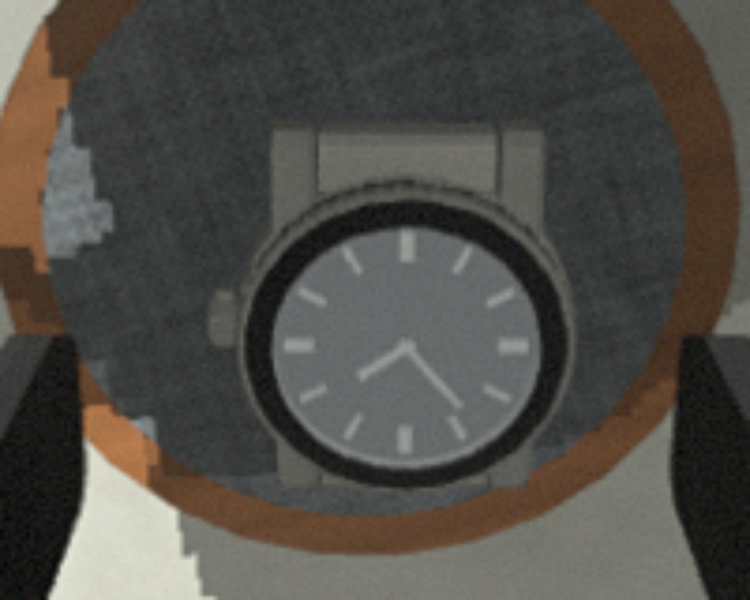

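Call:
arm_command(motion=[[0.8,[0,0.02,0.35],[0,0,0]],[0.7,[0,0,0],[0,0,0]],[0.6,[0,0,0],[0,0,0]],[0.45,[0,0,0],[0,0,0]],[0.45,[0,0,0],[0,0,0]],[0.45,[0,0,0],[0,0,0]],[0.45,[0,0,0],[0,0,0]]], newtons=30)

```text
time: 15.65
ee_pos: [0.5659, 0.1383, 0.0102]
tcp_rot: [180.0, 0.1, 176.7]
wrist_force: [-2.0, -0.3, 7.5]
opening: 0.0427
```

```bash
python3 - <<'E'
from m import *
o=bot.get_obs();print(o['time'],o['ee_pos'],o['tcp_rot'],o['wrist_force'],o['opening'])
im=viewer.camera('wrist'); cv2.imwrite('pics/w11.png',cv2.resize(im[180:340,180:380],None,fx=3.75,fy=3.75))
E
```

```text
15.65 [0.56588788 0.13828599 0.01019458] [1.79974502e+02 9.25551987e-02 1.76693517e+02] [-2.02556708 -0.31145884  7.50871602] 0.04271976451028688
```

View pics/w11.png

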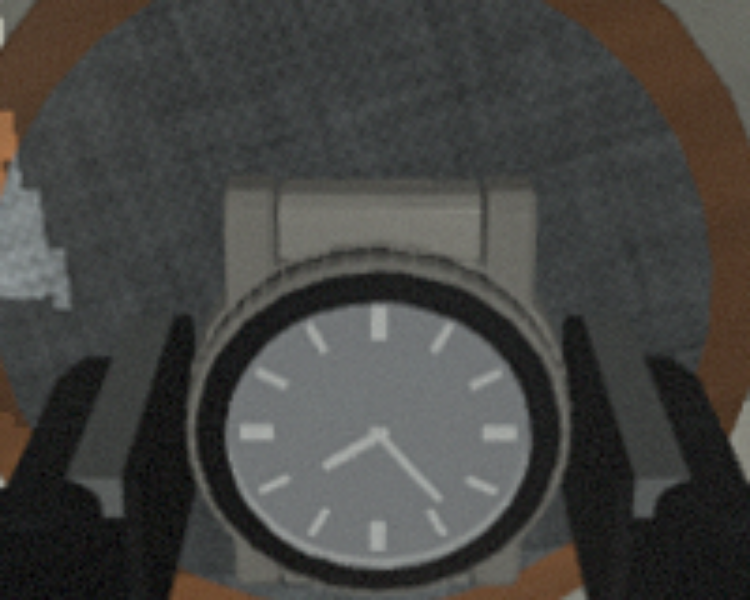

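```bash
python3 - <<'E'
from m import *
c=viewer.calibration('wrist');o=bot.get_obs()
w=cast(c,[(180+379/3.75,180+433/3.75)],.0235)[0]; off=w-o['ee_pos'];print(w,off)
delta([.4903-off[0],-.018,.08],[180,0,176.7])
E
```

```text
[0.56498729 0.13728835 0.0235    ] [-0.00091485 -0.00100769  0.01332516]
shift cur axes [ 1.091 -2.672 -1.167] shift des axes [ 1.093 -2.672 -1.164] turn [ 0.004  0.015 -0.001]
```

```bash
python3 - <<'E'
from m import *
c=viewer.calibration('wrist');o=bot.get_obs()
Rc=R.from_euler('xyz',o['tcp_rot'],degrees=True)
print(proj(c,[o['ee_pos'], o['ee_pos']+[0,.01,0],o['ee_pos']+[0,0,.0133],w:=o['ee_pos']+[0,0,.0133]]))
print(Rc.inv().apply(c['T'][:3,3]-o['ee_pos']), (Rc.inv()*R.from_matrix(c['T'][:3,:3])).as_matrix().round(4))
E
```

```text
[[283.39447637 281.59091423]
 [305.6512288  280.4334279 ]
 [283.6238304  297.24178863]
 [283.6238304  297.24178863]]
[ 0.07760265 -0.00117506 -0.14200226] [[ 1.000e-04 -9.534e-01 -3.017e-01]
 [ 1.000e+00  5.000e-04 -1.100e-03]
 [ 1.200e-03 -3.017e-01  9.534e-01]]
```

Call:
arm_command(motion=[[0.3,[0,0,-0.3],[0,0,0]],[0.3,[0,0,-0.5],[0,0,0]],[0.3,[0.1,-0.3,-0.5],[0,0,0]],[0.3,[0.3,-0.8,0],[0,0,0]],[0.3,[0.4,-0.8,0],[0,0,0]],[0.3,[0.28,-0.75,0],[0,0,0]],[0.3,[0,0,0],[0,0,0]],[0.3,[0,0,0],[0,0,0]],[0.3,[0,0,0],[0,0,0]]])

```text
time: 16.82
ee_pos: [0.4918, -0.0161, 0.0869]
tcp_rot: [-180.0, -0.0, 176.8]
wrist_force: [0.3, -0.4, -0.4]
opening: 0.0431
```

```bash
python3 - <<'E'
from m import *
o=bot.get_obs();print(o['time'],o['ee_pos'],o['tcp_rot'],o['wrist_force'],o['opening'])
c=viewer.calibration('wrist');im=viewer.camera('wrist'); cv2.imwrite('pics/w12.png',im)
comps(im,'wrist','w')
s=viewer.camera('top'); comps(s,'top','t')
print(proj(c,[o['ee_pos']]))
E
```

```text
16.825 [ 0.49177478 -0.0161175   0.08694994] [-1.79998373e+02 -3.41630744e-03  1.76757164e+02] [ 0.31123763 -0.4135714  -0.40786511] 0.04308540710650697
w centroid [553.9 133.7] rect [551.7 135.3] [102.6  90.5] 56.2
w centroid [ 527.5 -176.4] rect [ 526.6 -176.5] [107.5  98. ] 49.7
w centroid [484.6 -17.5] rect [488.6 -18.8] [94.1 94. ] 14.4
t centroid [ 478.8 -345.5] rect [ 478.6 -345.7] [116.6  74.8] 88.3
t centroid [492. 291.] rect [492.7 291.4] [100.3  99.5] 0.5
t centroid [ 528.1 -177.1] rect [ 528.3 -177.2] [ 93.4 105.1] 19.7
t centroid [556.8 139.4] rect [556.3 143.2] [100.1  80.9] 5.9
[[283.40760604 281.56942961]]
```

View pics/w12.png

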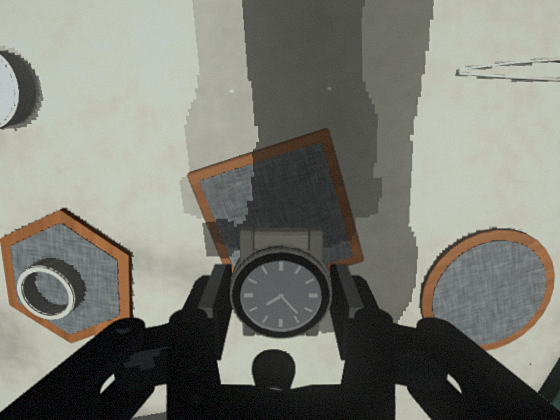

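Call:
arm_command(motion=[[0.3,[0.02,-0.03,0.5],[0,0,0]],[0.3,[0,0,0.5],[0,0,0]],[0.3,[0,0,0.2],[0,0,0]],[0.3,[0,0,0.06],[0,0,0]],[0.3,[0,0,0],[0,0,0]],[0.3,[0,0,0],[0,0,0]]])

```text
time: 17.68
ee_pos: [0.4906, -0.0186, 0.012]
tcp_rot: [-180.0, 0.1, 176.7]
wrist_force: [0.5, 0.0, -0.5]
opening: 0.043
```

```bash
python3 - <<'E'
from m import *
o=bot.get_obs();print(o['time'],o['ee_pos'],o['tcp_rot'],o['wrist_force'],o['opening'])
E
```

```text
17.675 [ 0.49064156 -0.01859513  0.01197261] [-1.79990706e+02  5.89985581e-02  1.76698733e+02] [ 0.53208899  0.02691244 -0.45638182] 0.042981948992041226
```

Not yet in contact; go 1.5 mm lower, release, rise and back off so the camera sees the board.

Call:
arm_command(motion=[[0.3,[0,0.01,0.03],[0,0,0]],[0.3,[0,0,0],[0,0,0]],[0.5,[0,0,0],[0,0,0]],[0.65,[0,0,0],[0,0,0]],[0.65,[0,0,0],[0,0,0]],[0.65,[0,0,-0.4],[0,0,0]],[0.7,[0,0,-0.9],[0,0,0]],[0.7,[0,0,-0.9],[0,0,0]],[0.7,[0,0,0],[0,0,0]],[0.7,[0,0,0],[0,0,0]]])

```text
time: 18.92
ee_pos: [0.49, -0.0179, 0.1407]
tcp_rot: [-180.0, -0.0, 176.7]
wrist_force: [-0.3, -0.2, -0.4]
opening: 0.0599
```

```bash
python3 - <<'E'
from m import *
o=bot.get_obs();print(o['time'],o['ee_pos'],o['tcp_rot'],o['wrist_force'],o['opening'])
c=viewer.calibration('wrist');im=viewer.camera('wrist'); cv2.imwrite('pics/w13.png',im)
comps(im,'wrist','w')
cv2.imwrite('pics/w13z.png',cv2.resize(im[120:260,190:370],None,fx=4,fy=4))
E
```

```text
18.925 [ 0.48996732 -0.01794961  0.14074402] [-1.79989927e+02 -4.46036322e-02  1.76698318e+02] [-0.27744342 -0.23940085 -0.4312691 ] 0.05988142433302291
w centroid [555.6 132. ] rect [555.8 131.9] [102.1 100.9] 46.9
w centroid [ 527.4 -176.2] rect [ 527.3 -175.9] [ 95.1 109.2] 19.4
w centroid [488.3 -18.9] rect [488.3 -18.9] [94.2 94.1] 14.3
```

View pics/w13.png

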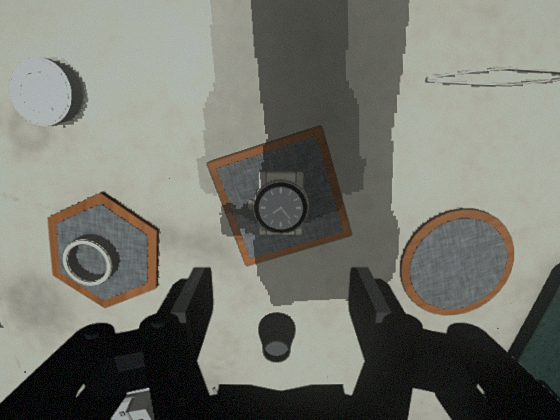

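View pics/w13z.png

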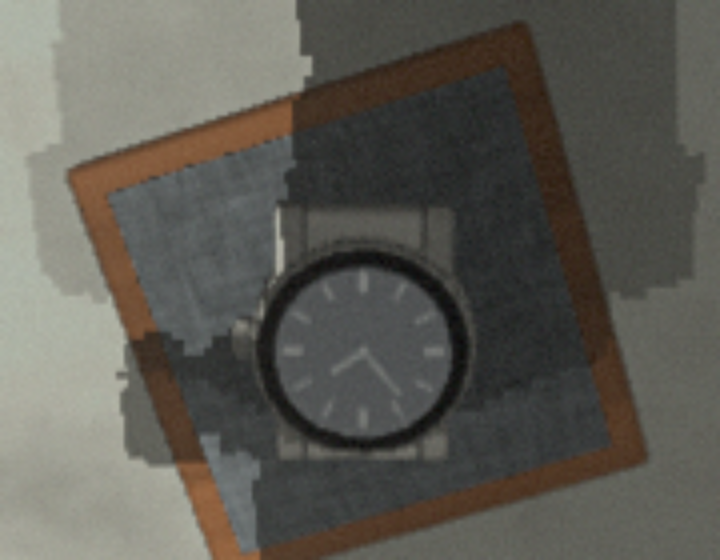

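```bash
python3 - <<'E'
from m import *
c=viewer.calibration('wrist');o=bot.get_obs()
print(cast(c,[(190+362/4,120+350/4)],.0235)[0]*1000)
# board corners by inner felt corners, hand-read
q=np.array([(108,192),(505,68),(610,445),(240,552)])/4+[190,120]
W=cast(c,q,.006)*1000;print(W[:,:2].round(1),W[:,:2].mean(0))
Q=np.array([(70,172),(525,22),(648,460)])/4+[190,120]
W=cast(c,Q,.006)*1000;print(W[:,:2].round(1),(W[0]+W[2])/2)
o=o['ee_pos'];print(o)
E
```

```text
[489.72995949 -19.39834979  23.5       ]
[[459.6 -67.8]
 [440.1  10.9]
 [518.5  30.6]
 [538.3 -48.3]] [489.13567551 -18.63505544]
[[455.2 -74.9]
 [431.6  15. ]
 [522.3  38.6]] [488.76719545 -18.17033761   6.        ]
[ 0.48960274 -0.01794267  0.14005997]
```

```bash
python3 - <<'E'
from m import *
delta([.531,-.184,.12],[180,0,176.7])
E
```

```text
shift cur axes [-0.849 -2.723  0.333] shift des axes [-0.848 -2.723  0.334] turn [-0.002 -0.02  -0.   ]
```

Call:
arm_command(motion=[[0.7,[-0.25,-0.8,0],[0,0,0]],[0.7,[-0.25,-0.8,0],[0,0,0]],[0.7,[-0.25,-0.8,0.1],[0,0,0]],[0.7,[-0.1,-0.32,0.23],[0,0,0]],[0.7,[0,0,0],[0,0,0]],[0.7,[0,0,0],[0,0,0]],[0.7,[0,0,0],[0,0,0]]])

```text
time: 19.85
ee_pos: [0.5316, -0.1827, 0.1218]
tcp_rot: [-180.0, 0.0, 176.8]
wrist_force: [0.9, 0.1, -0.5]
opening: 0.0595
```

```bash
python3 - <<'E'
from m import *
o=bot.get_obs();print(o['time'],o['ee_pos'],o['tcp_rot'],o['wrist_force'],o['opening'])
c=viewer.calibration('wrist');im=viewer.camera('wrist'); cv2.imwrite('pics/w14.png',im)
comps(im,'wrist','w')
cv2.imwrite('pics/w14z.png',cv2.resize(im[130:280,190:370],None,fx=4,fy=4))
E
```

```text
19.85 [ 0.53164352 -0.1827481   0.12181035] [-1.79989255e+02  2.46290689e-03  1.76775402e+02] [ 0.85662394  0.07685898 -0.46319486] 0.05945055706606761
w centroid [ 528.6 -177.9] rect [ 528.5 -177.9] [ 95.6 108.7] 19.5
w centroid [ 481.1 -341.8] rect [ 479.9 -346. ] [120.3  78.7] 88.2
w centroid [489.4 -21. ] rect [489.4 -20.6] [94.3 95.6] 14.4
```

View pics/w14.png

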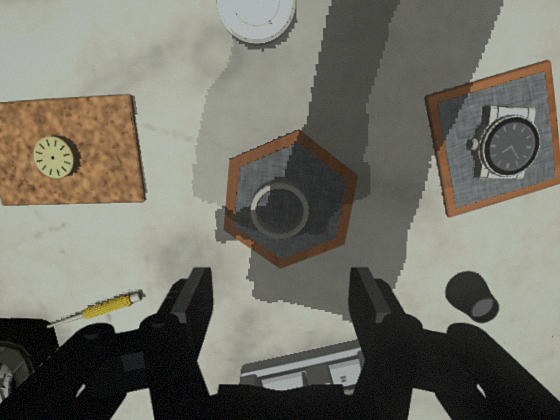

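View pics/w14z.png

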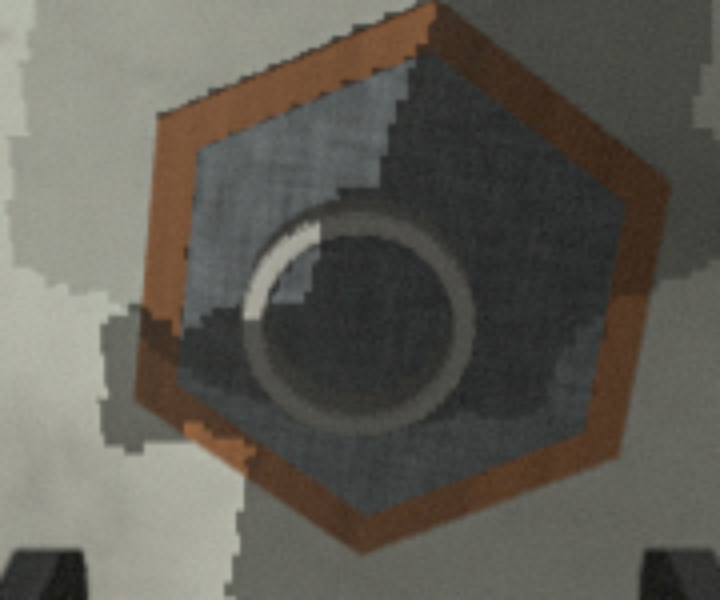

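```bash
python3 - <<'E'
from m import *
c=viewer.calibration('wrist')
w=cast(c,[(279.75,210.3)],.019)[0]+[.0005,.0012,0];print(w)
delta([w[0],w[1],.010],[180,0,176.7])
E
```

```text
[ 0.53056096 -0.18352774  0.019     ]
shift cur axes [ 0.019 -0.012  1.865] shift des axes [ 0.018 -0.012  1.865] turn [-0.002  0.003  0.012]
```

Call:
arm_command(motion=[[0.7,[0.02,-0.01,0.5],[0,0,0]],[0.7,[0,0,0.5],[0,0,0]],[0.7,[0,0,0.5],[0,0,0]],[0.7,[0,0,0.37],[0,0,0]],[0.7,[0,0,0],[0,0,0]],[0.6,[0,0,0],[0,0,0]],[0.45,[0,0,0],[0,0,0]],[0.3,[0,0,0],[0,0,0]],[0.3,[0,0,0],[0,0,0]],[0.3,[0,0,0],[0,0,0]]], newtons=30)

```text
time: 21.15
ee_pos: [0.5312, -0.1845, 0.0111]
tcp_rot: [-180.0, 0.1, 176.7]
wrist_force: [-0.6, 1.4, 6.9]
opening: 0.0405
```

```bash
python3 - <<'E'
from m import *
o=bot.get_obs();print(o['time'],o['ee_pos'],o['tcp_rot'],o['wrist_force'],o['opening'])
im=viewer.camera('wrist'); cv2.imwrite('pics/w15.png',cv2.resize(im[180:340,180:380],None,fx=3.75,fy=3.75))
E
```

```text
21.15 [ 0.53120208 -0.18446456  0.01106474] [-1.79975164e+02  1.20229316e-01  1.76704265e+02] [-0.59463304  1.39756213  6.89745653] 0.04046873265480767
```

View pics/w15.png

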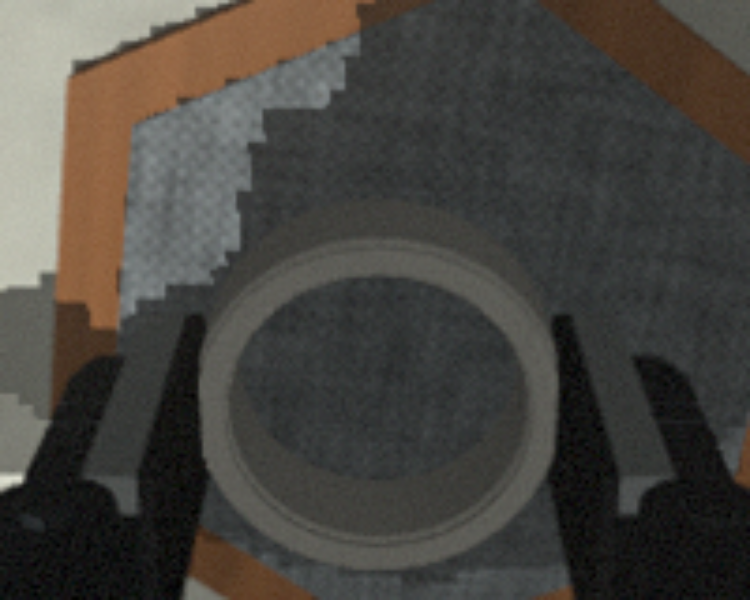

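```bash
python3 - <<'E'
from m import *
c=viewer.calibration('wrist');o=bot.get_obs()
w=cast(c,[(180+379/3.75,180+404/3.75)],.019)[0]+[.0005,.0012,0];off=w-o['ee_pos'];print(w,off)
delta([.5575-off[0],.1345-off[1],.1],[180,0,176.7])
E
```

```text
[ 0.53022942 -0.18422478  0.019     ] [-0.00095272  0.00025416  0.00796327]
shift cur axes [-0.152  5.329 -1.485] shift des axes [-0.148  5.329 -1.483] turn [-0.004  0.019  0.001]
```

Call:
arm_command(motion=[[0.3,[0,0,-0.3],[0,0,0]],[0.3,[0,0,-0.5],[0,0,0]],[0.3,[0,0.2,-0.6],[0,0,0]],[0.3,[0,0.8,-0.08],[0,0,0]],[0.3,[0,0.8,0],[0,0,0]],[0.3,[-0.05,0.8,0],[0,0,0]],[0.3,[-0.05,0.8,0],[0,0,0]],[0.3,[-0.05,0.8,0],[0,0,0]],[0.3,[0,0.8,0],[0,0,0]],[0.3,[0,0.33,0],[0,0,0]],[0.3,[0,0,0],[0,0,0]],[0.3,[0,0,0],[0,0,0]]])

```text
time: 22.7
ee_pos: [0.5578, 0.1334, 0.0984]
tcp_rot: [-180.0, -0.0, 176.7]
wrist_force: [-0.7, -0.5, -0.3]
opening: 0.0405
```

```bash
python3 - <<'E'
from m import *
o=bot.get_obs();print(o['time'],o['ee_pos'],o['tcp_rot'],o['wrist_force'],o['opening'])
c=viewer.calibration('wrist');im=viewer.camera('wrist'); cv2.imwrite('pics/w16.png',im)
comps(im,'wrist','w')
E
```

```text
22.7 [0.5578362  0.13339013 0.09835042] [-1.79972015e+02 -9.48130028e-03  1.76654713e+02] [-0.73410282 -0.50351965 -0.2895305 ] 0.04045751103505221
w centroid [601.2 129.7] rect [602.  129.5] [51.5 11.7] 84.6
w centroid [553.2 134. ] rect [550.1 134.1] [101.4  87.7] 86.7
w centroid [491.5 -13.2] rect [489.7 -17.5] [94.5 96.1] 14.4
w centroid [492.8 284. ] rect [493.5 280.4] [102.3  85.2] 7.8
```

View pics/w16.png

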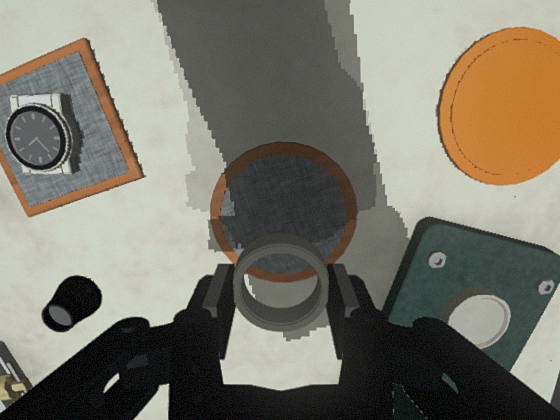

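Call:
arm_command(motion=[[0.3,[-0.01,0.02,0.5],[0,0,0]],[0.3,[0,0,0.5],[0,0,0]],[0.3,[0,0,0.3],[0,0,0]],[0.3,[0,0,0.14],[0,0,0]],[0.3,[0,0,0],[0,0,0]],[0.3,[0,0,0],[0,0,0]]])

```text
time: 23.5
ee_pos: [0.5589, 0.1355, 0.0123]
tcp_rot: [180.0, 0.0, 176.7]
wrist_force: [0.7, 0.8, -0.7]
opening: 0.0402
```

Call:
arm_command(motion=[[0.3,[0,-0.01,0.02],[0,0,0]],[0.3,[0,0,0],[0,0,0]],[0.5,[0,0,0],[0,0,0]],[0.65,[0,0,0],[0,0,0]],[0.65,[0,0,0],[0,0,0]],[0.65,[0,0,-0.4],[0,0,0]],[0.7,[0,0,-0.9],[0,0,0]],[0.7,[0,0,-0.9],[0,0,0]],[0.7,[0,0,0],[0,0,0]],[0.7,[0,0,0],[0,0,0]]])

```text
time: 24.75
ee_pos: [0.5583, 0.1349, 0.1418]
tcp_rot: [-180.0, -0.0, 176.7]
wrist_force: [-0.0, -1.1, -0.3]
opening: 0.0598
```

```bash
python3 - <<'E'
from m import *
o=bot.get_obs();print(o['time'],o['ee_pos'],o['tcp_rot'],o['wrist_force'],o['opening'])
c=viewer.calibration('wrist');im=viewer.camera('wrist'); cv2.imwrite('pics/w17.png',im)
comps(im,'wrist','w')
cv2.imwrite('pics/w17z.png',cv2.resize(im[130:280,190:370],None,fx=4,fy=4))
delta([.4835,-.3462,.14],[180,0,176.7])
E
```

```text
24.75 [0.55829536 0.1349249  0.14180796] [-1.79986180e+02 -4.30881966e-02  1.76699429e+02] [-0.03719026 -1.06390032 -0.33407809] 0.05981678221158432
w centroid [556.5 133.8] rect [556.1 133.8] [101.2 101.4] 86.8
w centroid [489.2 -17.2] rect [489.2 -17.2] [94.3 95.2] 14.4
w centroid [491.5 289.3] rect [491.4 289.2] [102.6 101.8] 67.0
shift cur axes [ 0.776 -8.075  0.024] shift des axes [ 0.777 -8.075  0.017] turn [-0.007 -0.02  -0.001]
```

View pics/w17z.png

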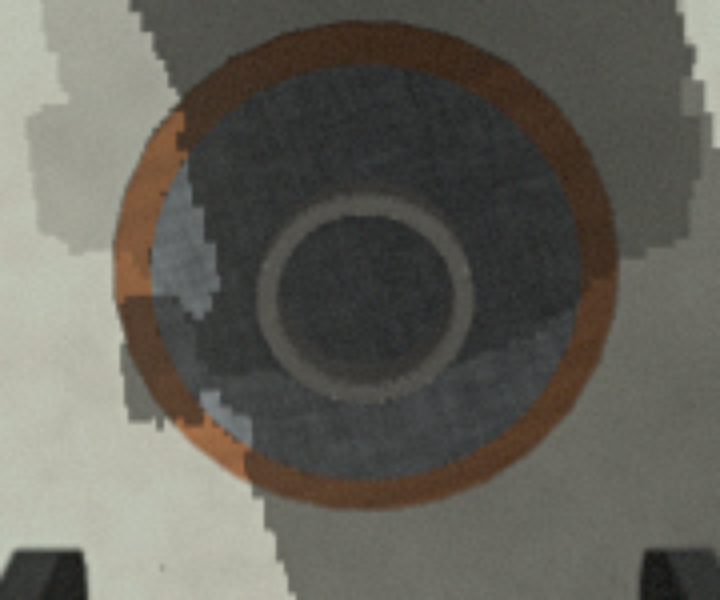

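```bash
python3 - <<'E'
from m import *
c=viewer.calibration('wrist')
print(cast(c,[(190+366/4,130+299/4)],.019)[0]*1000)
E
```

```text
[557.47353547 134.11204786  19.        ]
```

Call:
arm_command(motion=[[0.6,[0,-0.8,0],[0,0,0]],[0.6,[0.05,-0.8,0],[0,0,0]],[0.6,[0.1,-0.8,0],[0,0,0]],[0.6,[0.1,-0.8,0],[0,0,0]],[0.6,[0.1,-0.8,0],[0,0,0]],[0.6,[0.1,-0.8,0],[0,0,0]],[0.6,[0.1,-0.8,0],[0,0,0]],[0.6,[0.1,-0.8,0],[0,0,0]],[0.6,[0.1,-0.8,0],[0,0,0]],[0.6,[0.03,-0.8,0],[0,0,0]],[0.5,[0,-0.08,0.5],[0,0,0]],[0.5,[0,0,0],[0,0,0]]])

```text
time: 26.3
ee_pos: [0.4818, -0.3458, 0.1085]
tcp_rot: [179.8, -0.4, 176.6]
wrist_force: [-0.3, 0.6, 0.6]
opening: 0.0428
```

```bash
python3 - <<'E'
from m import *
o=bot.get_obs();print(o['time'],o['ee_pos'],o['tcp_rot'],o['wrist_force'],o['opening'],o['q'].round(1))
c=viewer.calibration('wrist');im=viewer.camera('wrist'); cv2.imwrite('pics/w18.png',im)
comps(im,'wrist','w')
E
```

```text
26.3 [ 0.48178537 -0.34577314  0.10849506] [179.80147227  -0.35295967 176.62664452] [-0.32564156  0.57855469  0.60722837] 0.04279062082542728 [-35.7  10.6   2.7  82.5  -0.  -32.3]
w centroid [ 529.6 -178.1] rect [ 529.8 -179. ] [ 97.5 107. ] 19.9
w centroid [ 480.8 -347.1] rect [ 480.8 -347.1] [119.   79.4] 88.3
```

View pics/w18.png

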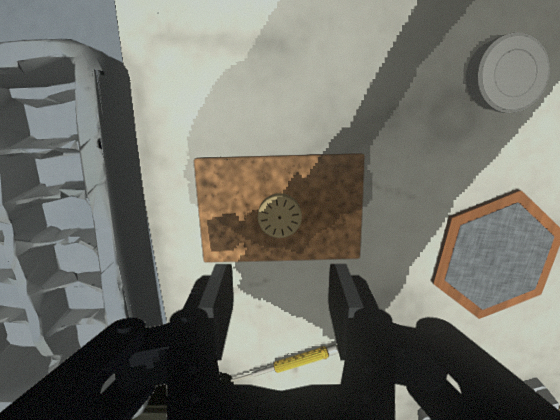

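```bash
python3 - <<'E'
from m import *
c=viewer.calibration('wrist')
w=cast(c,[(279.5,216)],.015)[0]+[.0005,.0012,0];print(w)
delta([w[0],w[1],.0085],[180,0,176.7])
E
```

```text
[ 0.48292512 -0.34628751  0.015     ]
shift cur axes [-0.014 -0.015  1.699] shift des axes [-0.007 -0.011  1.699] turn [ 0.021 -0.04  -0.004]
```

Call:
arm_command(motion=[[0.5,[-0.01,-0.01,0.5],[0,0,0]],[0.5,[0,0,0.5],[0,0,0]],[0.5,[0,0,0.5],[0,0,0]],[0.5,[0,0,0.16],[0,0,0]],[0.5,[0,0,0],[0,0,0]],[0.5,[0,0,0],[0,0,0]]], newtons=25)

```text
time: 27.1
ee_pos: [0.485, -0.3473, 0.0145]
tcp_rot: [-179.9, 0.1, 176.7]
wrist_force: [-0.8, 0.1, 0.5]
opening: 0.0428
```

```bash
python3 - <<'E'
from m import *
o=bot.get_obs();print(o['time'],o['ee_pos'],o['tcp_rot'],o['wrist_force'],o['opening'])
im=viewer.camera('wrist'); cv2.imwrite('pics/w19.png',cv2.resize(im[180:330,180:380],None,fx=4,fy=4))
E
```

```text
27.1 [ 0.48501925 -0.34733743  0.01451778] [-1.79924686e+02  7.70453166e-02  1.76711606e+02] [-0.78773484  0.05626092  0.4601257 ] 0.04281079772780232
```

View pics/w19.png

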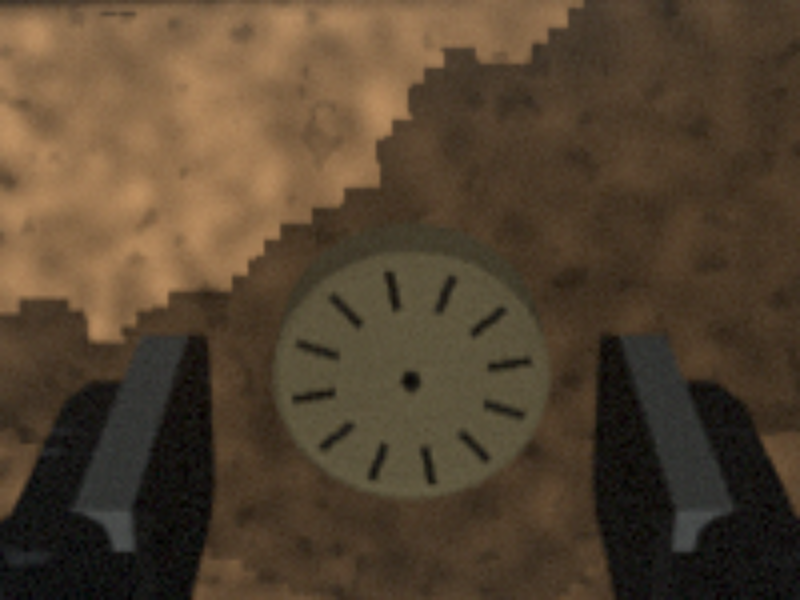

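Call:
arm_command(motion=[[0.5,[0.035,0.013,0.11],[0,0,0]],[0.5,[0,0,0],[0,0,0]],[0.4,[0,0,0],[0,0,0]],[0.3,[0,0,0],[0,0,0]],[0.2,[0,0,0],[0,0,0]],[0.2,[0,0,0],[0,0,0]],[0.2,[0,0,0],[0,0,0]]])

```text
time: 28.02
ee_pos: [0.4823, -0.3462, 0.0064]
tcp_rot: [-180.0, -0.0, 176.7]
wrist_force: [-0.5, -0.2, 2.3]
opening: 0.0295
```

```bash
python3 - <<'E'
from m import *
o=bot.get_obs();print(o['time'],o['ee_pos'],o['tcp_rot'],o['wrist_force'],o['opening'])
im=viewer.camera('wrist'); cv2.imwrite('pics/w20.png',cv2.resize(im[180:330,180:380],None,fx=4,fy=4))
E
```

```text
28.025 [ 0.48229725 -0.34621038  0.00644468] [-1.79975139e+02 -1.02914569e-02  1.76697237e+02] [-0.51298685 -0.1953147   2.32574333] 0.02950704175438153
```

View pics/w20.png

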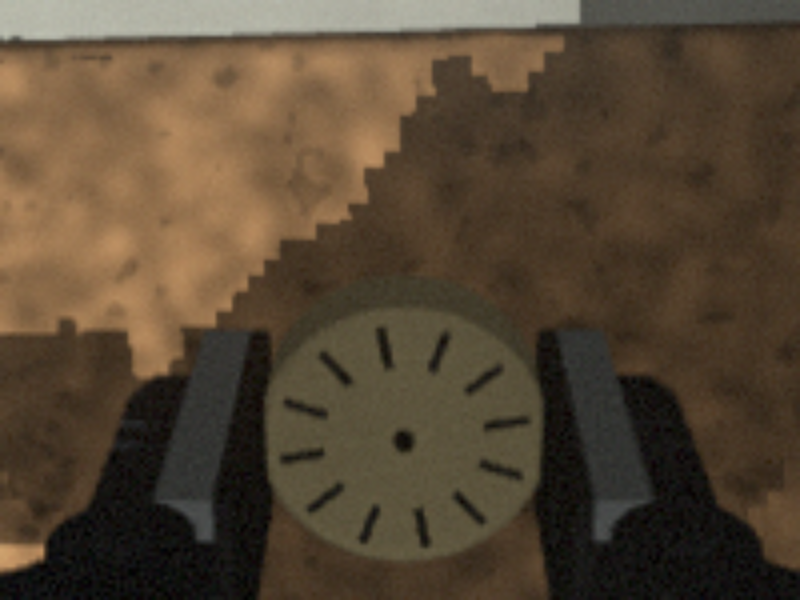

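```bash
python3 - <<'E'
from m import *
c=viewer.calibration('wrist');o=bot.get_obs()
w=cast(c,[(280.75,290)],.015)[0]+[.0005,.0012,0];off=w-o['ee_pos'];print(w,off)
delta([.5291-off[0],-.1767-off[1],.08],[180,0,176.7])
E
```

```text
[ 0.48207394 -0.34615898  0.015     ] [-1.98360252e-04  6.91711385e-05  8.54839874e-03]
shift cur axes [-0.619  2.864 -1.227] shift des axes [-0.62   2.865 -1.226] turn [-0.004 -0.002 -0.001]
```

Call:
arm_command(motion=[[0.2,[0,0,-0.2],[0,0,0]],[0.2,[0,0,-0.5],[0,0,0]],[0.2,[0,0,-0.53],[0,0,0]],[0.2,[-0.15,0.7,0],[0,0,0]],[0.2,[-0.2,0.8,0],[0,0,0]],[0.2,[-0.2,0.8,0],[0,0,0]],[0.2,[-0.07,0.56,0],[0,0,0]],[0.2,[0,0,0],[0,0,0]],[0.2,[0,0,0],[0,0,0]],[0.2,[0,0,0],[0,0,0]]])

```text
time: 29.32
ee_pos: [0.5291, -0.1779, 0.0801]
tcp_rot: [-180.0, -0.0, 176.6]
wrist_force: [-0.7, -0.5, -0.2]
opening: 0.0293
```

```bash
python3 - <<'E'
from m import *
o=bot.get_obs();print(o['time'],o['ee_pos'],o['tcp_rot'],o['wrist_force'],o['opening'])
c=viewer.calibration('wrist');im=viewer.camera('wrist'); cv2.imwrite('pics/w21.png',im)
comps(im,'wrist','w')
delta([.5293,-.1768,.0082],[180,0,176.7])
E
```

```text
29.325 [ 0.5290657  -0.17786647  0.08010231] [-1.79983543e+02 -2.35012902e-02  1.76625698e+02] [-0.71141297 -0.50744722 -0.15854616] 0.029266312929933737
w centroid [ 523.3 -177.2] rect [ 518.6 -175.9] [95.6 89.4] 80.5
w centroid [ 482.  -322.6] rect [ 480.1 -327.2] [84.5 78.6] 88.1
w centroid [491.3 -33.1] rect [491.8 -30.8] [94.4 74.9] 14.3
shift cur axes [-0.004  0.019  1.197] shift des axes [-0.003  0.018  1.197] turn [-0.003 -0.005 -0.014]
```

View pics/w21.png

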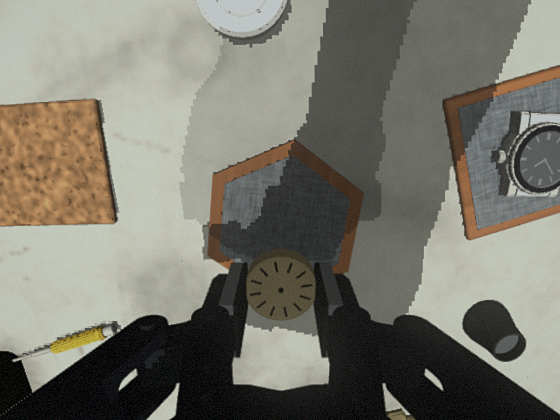

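Call:
arm_command(motion=[[0.2,[0,0.02,0.5],[0,0,0]],[0.2,[0,0,0.5],[0,0,0]],[0.2,[0,0,0.2],[0,0,0]],[0.2,[0,0,0],[0,0,0]],[0.2,[0,0,0],[0,0,0]]])

```text
time: 30.0
ee_pos: [0.5297, -0.1761, 0.0089]
tcp_rot: [-180.0, 0.0, 176.7]
wrist_force: [-0.0, -1.3, 0.3]
opening: 0.0295
```

Call:
arm_command(motion=[[0.2,[0,-0.01,0.03],[0,0,0]],[0.2,[0,0,0.005],[0,0,0]],[0.2,[0,0,0],[0,0,0]]])

```text
time: 30.38
ee_pos: [0.5293, -0.1764, 0.006]
tcp_rot: [-180.0, -0.0, 176.7]
wrist_force: [-0.2, 0.4, 1.0]
opening: 0.0293
```

Call:
arm_command(motion=[[0.35,[0,0,0],[0,0,0]],[0.5,[0,0,0],[0,0,0]],[0.5,[0,0,0],[0,0,0]],[0.5,[0,0,-0.3],[0,0,0]],[0.6,[0,0,-0.9],[0,0,0]],[0.7,[0,0,-0.9],[0,0,0]],[0.7,[0,0,0],[0,0,0]],[0.7,[0,0,0],[0,0,0]]])

```text
time: 31.38
ee_pos: [0.5294, -0.1763, 0.1325]
tcp_rot: [-180.0, 0.0, 176.7]
wrist_force: [-0.6, 0.6, -0.2]
opening: 0.06
```

```bash
python3 - <<'E'
from m import *
o=bot.get_obs();print(o['time'],o['ee_pos'],o['tcp_rot'],o['wrist_force'],o['opening'])
c=viewer.calibration('wrist');im=viewer.camera('wrist'); cv2.imwrite('pics/w22.png',im)
comps(im,'wrist','w')
cv2.imwrite('pics/w22z.png',cv2.resize(im[130:280,190:370],None,fx=4,fy=4))
E
```

```text
31.375 [ 0.52943662 -0.17632031  0.13248911] [-1.79979026e+02  2.54980708e-02  1.76699949e+02] [-0.62318176  0.56449823 -0.23407589] 0.0600059596958474
w centroid [ 527.4 -177.4] rect [ 527.4 -177.6] [108.2  94.8] 49.7
w centroid [ 480.  -342.1] rect [ 479. -345.] [119.8  78.3] 88.2
w centroid [488.6 -21. ] rect [488.7 -21. ] [94.  94.6] 14.4
```

View pics/w22.png

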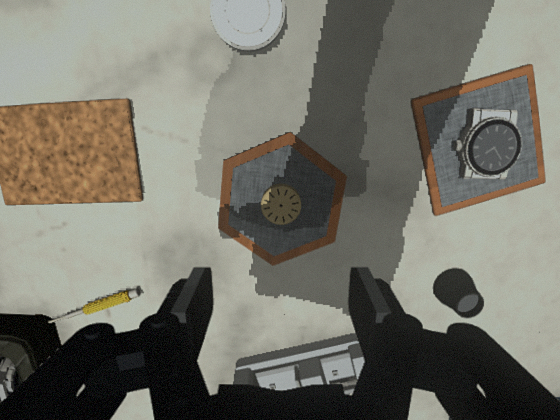

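View pics/w22z.png

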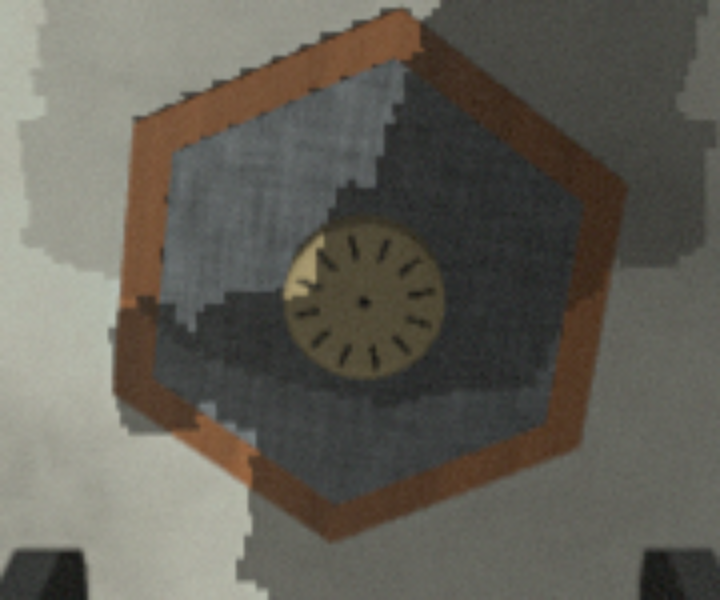

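```bash
python3 - <<'E'
from m import *
c=viewer.calibration('wrist')
print(cast(c,[(281,205.25)],.015)[0]*1000)
q=np.array([(135,120),(583,445),(405,10),(332,540),(627,185),(115,392)])/4+[190,130]
print(cast(c,q,.006)[:,:2].reshape(3,2,2).mean(1)*1000)
q=np.array([(173,152),(545,425),(400,62),(335,502),(583,207),(155,378)])/4+[190,130]
print(cast(c,q,.006)[:,:2].reshape(3,2,2).mean(1)*1000)
E
```

```text
[ 527.42873894 -177.16366035   15.        ]
[[ 527.46354874 -176.60110151]
 [ 527.86442584 -176.70920293]
 [ 527.98532216 -176.94996882]]
[[ 528.32860608 -177.11510529]
 [ 528.33896445 -176.82741694]
 [ 528.65573112 -177.03299881]]
```

Call:
arm_command(motion=[[0.7,[0.8,0,-0.4],[0,0,0]],[0.7,[0.8,0,-0.4],[0,0,0]],[0.7,[0,-0.8,-0.4],[0,0,0]],[0.7,[0,-0.8,-0.4],[0,0,0]],[0.7,[0,-0.8,0],[0,0,0]],[0.7,[0,-0.8,0],[0,0,0]],[0.7,[0,-0.8,0],[0,0,0]],[0.7,[0,0,0],[0,0,0]],[0.7,[0,0,0],[0,0,0]]])

```text
time: 32.55
ee_pos: [0.4193, -0.4099, 0.2268]
tcp_rot: [179.9, -0.1, 176.7]
wrist_force: [-0.0, -0.0, 0.4]
opening: 0.0596
```

```bash
python3 - <<'E'
from m import *
o=bot.get_obs();print(o['time'],o['ee_pos'])
t=viewer.camera('top');s=viewer.camera('scene')
cv2.imwrite('pics/tF.png',cv2.resize(t[150:290,180:440],None,fx=3,fy=3,interpolation=cv2.INTER_CUBIC))
cv2.imwrite('pics/sF.png',cv2.resize(s[130:330,180:400],None,fx=3,fy=3,interpolation=cv2.INTER_CUBIC))
E
```

```text
32.55 [ 0.41932517 -0.40994234  0.22677608]
```

View pics/tF.png

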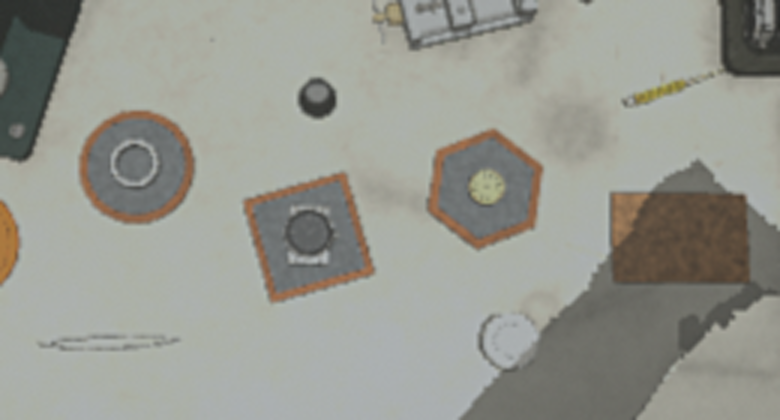

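View pics/sF.png

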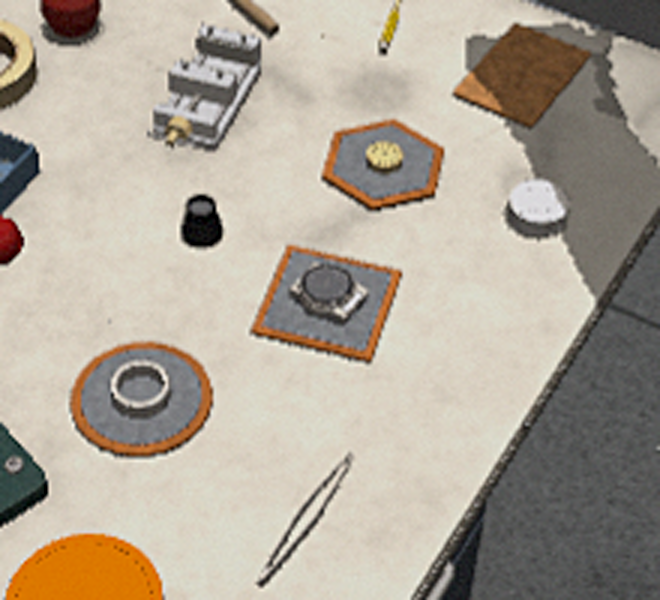

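All three parts lie flat and centred in both final views: ring at top (134,164), watch (309,232), disc (486,187). The loupe, tin and tweezers haven't moved.

```bash
python3 -c "
from workcell import bot
print(bot.job_done())"
```

```text
the job is handed in; nothing more can be done
None
```

I rearranged the parts and handed the job in at about 32.6 s. The brass disc was parked on the cork mat first. Then the watch went to the square board, the ring to the round board, and the disc from the cork mat to the six-sided board.

**Placement:** the last wrist-camera views put each part close to the middle of its board:

| Part | Board | Offset from centre |
|---|---|---|
| Watch | square | about 1 mm |
| Steel ring | round | about 1.2 mm |
| Brass disc | six-sided | about 0.5–1 mm |

The final top and scene pictures show all three parts flat and the right way up. The loupe, tin and tweezers look to be where they were, and the gripper ended well clear of everything. The highest wrist-force reading I saw was about 7.5 N. I only read it between moves, so brief peaks could have been missed.

**What disagreed or went wrong:**
- **Camera calibration:** the cameras differed by 2–3 mm in y. I corrected the wrist camera by about 0.5 mm in x and 1.2 mm in y, judged from the fingers in view.
- **Joint limit:** on the first approach to the watch the last joint stopped at its 180° limit and the tool tilted about 3°. I turned the gripper half round before gripping, and nothing was touched.
- **Part sizes:** the finger opening read 1–2.5 mm less than the stated widths. The pictures show the watch with lugs on both sides and a crown, unlike the description. The grip was sound all the same.

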